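# Fish the loose slat out of the shelf carcass

## Robot

A 6-joint arm with a two-finger parallel gripper is mounted at the origin on the work surface. World frame = base frame: x ahead of the robot, y to its left, z up, the work surface at z = 0. Lengths are in mm, angles in rad, forces in N, time in s.
With the tool pointing down it reaches from about 325 to 900 mm from the base axis. Payload 6.1 kg.
Tool frame: the origin (TCP) lies at the very end of the fingers, on their centre line; the grasp point (between the pads) lies 19 mm behind it (bot.tcp_to_grasp is the distance from the TCP to the grasp point, in mm); z points along the fingers, y is the direction in which the jaws open and shut (so a half turn about z gives the same grasp; the last joint's range is limited). The gripper opens to 85 mm and grips with 20 to 120 N. Pads are 22 mm wide; open, the fingers measure 114 mm over their backs; the gripper's body (76 mm by 85 mm) begins 54 mm behind the grasp point. The pads swing forward as they close: fully open they stand 13 mm farther back than shut.
Start: joints at [-1.291, 0.22, 1.526, -0, 1.395, -0.126], TCP at [246.713, -574.237, 191.6] pointing down, gripper open.
Joint ranges: [-2.98, 2.98], [-0.91, 2.08], [0.09, 2.57], [-1.24, 4.39], [0.2, 2.65], [-2.68, 2.68]. Speed limits (rad/s): [2.57, 2.57, 3.01, 3.14, 3.14, 3.14].

## Interface

Orientations are given as a unit quaternion [w, x, y, z].
In Python, from rig import bot gives the robot as it stands.
- The arm moves only by the tool move_arm, never from a script. Its arguments are lists of equal length, an entry for each row: "linear": the shift along the tool's x, y, z in mm, a list of three; "turn": the turn about the tool's z in degrees; "hand": the opening, from 0 (shut) to 1 (fully open). In form: {"linear": [[x, y, z], ...], "turn": [turn, ...], "hand": [hand, ...]}. A call has 1 to 5 rows; each row shifts and turns the commanded pose from where the row before left it, along the tool's axes as they then stand; what a row does not reach is not made up. A row lasts 1/10 s, in which the tool goes at most 50 mm and 8.59 degrees, less where a joint would pass 70% of its speed; a pose out of reach is approached as far as the arm can. A call with a gripper value outside its range is refused whole. The fingers move at their own pace and stop on an object; the grip force is fixed at half the most. Time passes only in rows, so rows that do not move let the fingers close. It gives the time, the measured TCP pose, the force and the opening at its end, in the units of the state.
- bot.get_obs(): the state, without advancing time (a new reading comes with each control period).
- bot.grab_frame(name): name is "scene" or "top" or "wrist"; returns a dict with "frame" (384x512x3 uint8, red, green, blue), "vertical_fov" (degrees; the focal length in pixels is half the picture's height over the tangent of half this angle, whatever the lens; pixels are square), "cx", "cy" (the principal point, pixels), "R" (3x3) and "t" (3): a world point X has camera coordinates R X + t. Camera axes: x right, y down, z forward; pixel columns grow to the right and rows downward; lengths in mm; the calibration is good to about 2 mm. A picture is of the moment at which its call begins. There is no depth.
- bot.sign_off(): hands the job in, once; it reports no verdict.
The state is a dict: "clock": time; "qpos": joint angles; "qd": joint speeds; "joint_efforts": joint torques, N m; "eef_pos": TCP position; "eef_rot": TCP orientation; "contact_force": force on the tool from outside, world axes, zero at the start; "wrist_torque": the same for the moment, N m; "width": finger opening in mm.
Only numpy, scipy, OpenCV 4.12 (cv2) and the standard library are available. Lean on these libraries where they do the work, as an engineer would, in place of code of your own. Each camera call takes 0.05 s, during which the arm holds its last target.

## Task

A loose slat has slipped inside the slatted shelf carcass, with a rejected offcut lying on top of it. First drop the offcut into the wire basket; then, without forcing it against the fitted slats, bring the loose slat out through the wide gap, which is shorter than the slat, so one end must come up first, and finish still gripping it roughly level in the air, all of it at least 60 mm above the carcass and touching nothing but the gripper. Leave the other things on the bench where they are.

Things in the scene. Friction and masses are not known exactly. Their poses are not given: they have to be found in the camera images.
- carcass: pale wooden shelf carcass on its back, fixed, 194 (x) x 374 (y) x 60 mm. Origin: centre of underside. Floor 8 mm thick, walls 12 mm; inside 170 (x) x 350 (y) mm. On top, fitted slats lie across x: 26 mm wide, 10 mm thick (50 to 60 mm above the bench), three towards each end, centred at y = +-88, +-125, +-162 mm; the wide gap between the groups is open
- gap (a point): centre of the wide gap, at the level of the fitted slats' top, 60 mm above the bench, over the carcass's origin; axes as the carcass. The gap is 150 mm long in y (-75 to +75 mm) by 170 mm in x, between side walls whose tops there are 50 mm above the bench. Free height inside, under the fitted slats: 42 mm
- slat: the loose wooden slat inside the carcass: plain bar 24 (x) x 220 (y, its long axis) x 20 mm high (z), 50 to 100 g, uniform. Origin: centre of its underside. Starts flat on the carcass floor, along the carcass's y within 5 degrees, its middle within 25 mm of the gap's middle, both ends under fitted slats
- slat_end_a (a point): middle of the slat's lower edge at its +y end (110 mm from its origin)
- slat_end_b (a point): middle of the slat's lower edge at its -y end (110 mm from its origin)
- offcut: rejected short wooden block with a knot and a crack, 30 (x) x 55 (y) x 18 mm high, about 30 g; starts lying loose on top of the slat (its underside 28 mm above the bench), seen in the gap, turned up to 30 degrees from the slat. Origin: centre of its underside
- basket: open wire basket, 145 x 145 mm outside, 80 mm high, walls 5 mm, floor 4 mm above the bench; fixed; at the left or the right of the carcass. Origin: centre of its underside
- carton: closed cardboard carton, 140 x 140 x 75 mm, at the opposite side of the carcass from the basket; fixed, a bystander. Origin: centre of its underside
- screw_jar: bystander: clear jar of 48 mm diameter, 60 mm high, standing beyond the carcass (+x side). Origin: centre of underside
- bracket: bystander: flat steel bracket 40 x 16 x 4 mm lying on top of the fitted slats near the carcass's +y end and -x side. Origin: centre of underside
- tape: bystander: roll of tape, 96 mm across, 45 mm high, lying flat on the bench beyond the carcass (+x), to the left. Origin: centre of underside
- glue: bystander: white glue bottle, 54 mm across, 140 mm high, behind and to the left. Origin: centre of underside

How it is judged:
By the outcome, as a careful person would: the job done as asked, in the order asked, and still so for the second after the job is handed in, while the arm keeps its last pose, push and grip.
It also fails if it takes over 64 s, if anything falls off the work surface, if the arm or the gripper's body presses on something with over 40 N, if the wrist force passes 120 N, or if a joint passes its speed limit or range.

## Working session

There is one attempt and no reset: what is moved stays moved. The work goes in short steps, Python scripts to look and compute and a tool call to move; the robot and the scene stay as the last step left them, time stands still between calls to the robot, and variables do not carry over. Pictures are saved under pics/ and viewed, and the job is handed in when it is done.

Besides the shell and the picture viewer there is one more tool, called after ">>>" by a JSON object that holds its "name" and its "arguments", one argument or row to a line. move_arm: Moves the arm, as the interface text tells. Its arguments: {"type":"object","properties":{"linear":{"type":"array","items":{"type":"array","items":{"type":"number"}}},"turn":{"type":"array","items":{"type":"number"}},"hand":{"type":"array","items":{"type":"number"}}},"required":["linear","turn","hand"]}

```bash
ls; mkdir -p pics; python3 - <<'E'
from rig import bot
import cv2
print(bot.get_obs())
for n in ["scene","top"]:
    f=bot.grab_frame(n)
    cv2.imwrite(f"pics/{n}0.png",f["frame"][:,:,::-1])
    print(n,f["vertical_fov"],f["cx"],f["cy"],f["R"],f["t"])
E
```

```text
pics
{'clock': 0.0, 'qpos': array([-1.29111952e+00,  2.21191694e-01,  1.52761281e+00, -1.82953067e-05,
        1.39470208e+00, -1.26138942e-01]), 'qd': array([ 4.80395452e-04, -5.27790424e-04, -5.85342961e-05,  6.55405993e-04,
       -1.72164868e-04, -3.57951491e-04]), 'joint_efforts': array([ 9.83399914e-04, -4.96895170e+01, -3.89391303e+01, -1.99481110e-04,
        1.11911382e-02, -2.48864882e-05]), 'eef_pos': array([ 246.50906163, -573.59340757,  190.51974835]), 'eef_rot': array([-9.53456071e-04,  9.79483956e-01,  2.01519884e-01, -8.23711882e-05]), 'contact_force': array([ 0.26994351, -0.14542619, -0.03456651]), 'wrist_torque': array([-0.00853794,  0.07892455, -0.00082826]), 'width': 85.49506828565231}
scene 47.630968388185124 255.76423990209923 191.2072902354895 [[ 0.27631332  0.96093553  0.01593316]
 [ 0.7906566  -0.2178629  -0.57218695]
 [-0.54636352  0.17070054 -0.81996843]] [-170.4091223  -452.58853519 1513.49080107]
top 56.25456142679303 251.3422252950528 194.61170553999577 [[-0.02407001 -0.99959032  0.01548621]
 [-0.98802828  0.02142467 -0.15277794]
 [ 0.15238356 -0.01897818 -0.9881392 ]] [ -7.05232361 605.7201431  838.48666656]
```

View pics/scene0.png

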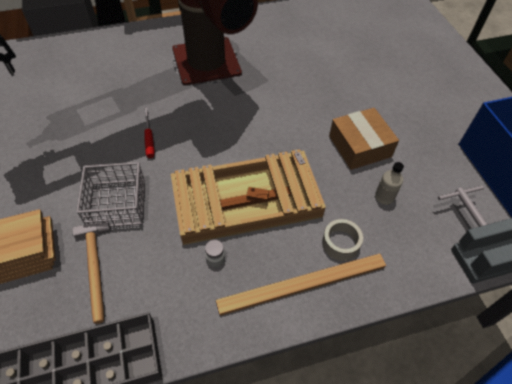

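View pics/top0.png

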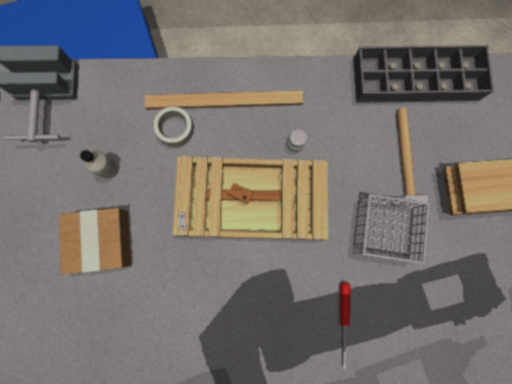

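The top view shows the carcass at pixels about (175–328, 157–238), the offcut at (240,193), the basket at about (391,228) and the carton on the left. I'll enlarge it.

```bash
cat > h.py <<'E'
import numpy as np, cv2
def ray(f,u,v,z):
    fl=f["frame"].shape[0]/2/np.tan(np.radians(f["vertical_fov"])/2)
    d=np.array([(u-f["cx"])/fl,(v-f["cy"])/fl,1.]); R=np.array(f["R"]); t=np.array(f["t"])
    C=-R.T@t; w=R.T@d; return C+w*(z-C[2])/w[2]
def proj(f,X):
    fl=f["frame"].shape[0]/2/np.tan(np.radians(f["vertical_fov"])/2)
    c=np.array(f["R"])@np.array(X)+np.array(f["t"]); return c[0]/c[2]*fl+f["cx"],c[1]/c[2]*fl+f["cy"]
def crop(f,u0,v0,u1,v1,k,name):
    im=f["frame"][v0:v1,u0:u1,::-1]
    im=cv2.resize(im,None,fx=k,fy=k,interpolation=cv2.INTER_CUBIC)
    st=10 if k>=4 else 20
    for u in range((u0+st-1)//st*st,u1,st):
        cv2.line(im,(int((u+.5-u0)*k),0),(int((u+.5-u0)*k),5),(0,0,255),1); cv2.putText(im,str(u),(int((u-u0)*k),16),0,.38,(255,255,255),1)
    for v in range((v0+st-1)//st*st,v1,st):
        cv2.line(im,(0,int((v+.5-v0)*k)),(5,int((v+.5-v0)*k)),(0,0,255),1); cv2.putText(im,str(v),(6,int((v-v0)*k)+4),0,.38,(255,255,255),1)
    cv2.imwrite(name,im)
E
python3 - <<'E'
from rig import bot
from h import *
f=bot.grab_frame("top")
crop(f,168,145,338,250,4.7,"pics/topc.png")
f=bot.grab_frame("scene")
crop(f,165,145,330,245,4.8,"pics/scenec.png")
E
```

```text
(no output)
```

View pics/topc.png

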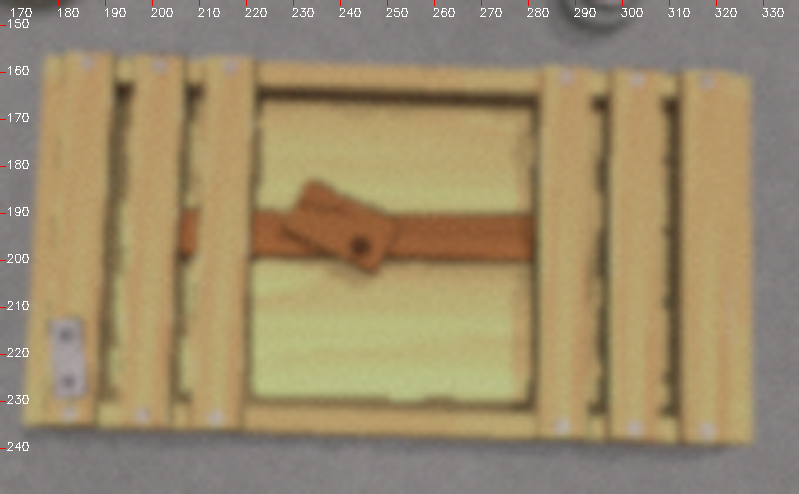

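View pics/scenec.png

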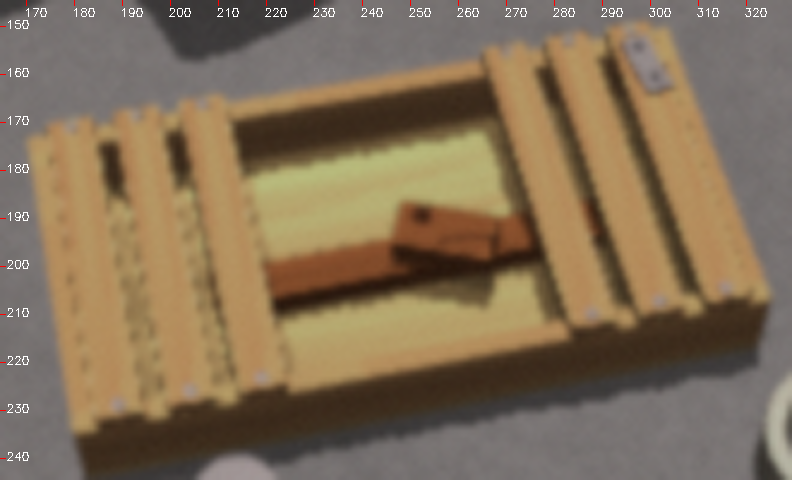

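```bash
python3 - <<'E'
from rig import bot
from h import *
f=bot.grab_frame("top")
q=lambda x,y,z:ray(f,168+x/4.7-.5,145+y/4.7-.5,z)
P=lambda L,z:np.array([q(*p,z) for p in L])
c=P([(45,55),(752,76),(752,443),(24,425)],60);print("carcass",c.round(1),c.mean(0),[np.linalg.norm(c[i]-c[i-1]) for i in range(4)])
o=P([(315,180),(398,222),(375,274),(283,232)],46);print("off",o.round(1),o.mean(0),[np.linalg.norm(o[i]-o[i-1]) for i in range(4)])
s=P([(252,210),(535,213),(532,263),(252,258)],28);print("slat",s.round(1))
print("slat left vis edge",P([(178,208),(178,255),(196,208)],28).round(1))
print("gap edges", P([(252,85),(540,100),(535,405),(245,400)],60).round(1))
f2=bot.grab_frame("scene")
q2=lambda x,y,z:ray(f2,165+x/4.8-.5,145+y/4.8-.5,z)
P2=lambda L,z:np.array([q2(*p,z) for p in L])
o=P2([(402,200),(498,215),(492,262),(395,242)],46);print("off scene",o.round(1),o.mean(0))
print("off top corners scene", P2([(405,200),(500,217),(493,238)],46).round(1))
s=P2([(268,262),(398,237),(500,222),(530,213)],28);print("slat scene upper edge",s.round(1))
c=P2([(28,137),(668,28),(770,297),(80,432)],60);print("carc scene",c.round(1),c.mean(0))
g=bot.grab_frame("top"); crop(g,345,180,440,275,6,"pics/bask.png")
E
```

```text
carcass [[ 702.8  159.7   60. ]
 [ 684.1 -210.8   60. ]
 [ 492.7 -200.    60. ]
 [ 510.5  168.8   60. ]] [597.52299697 -20.59281328  60.        ] [np.float64(192.60994822640126), np.float64(370.9834580693263), np.float64(191.68885129971628), np.float64(369.2549052521272)]
off [[636.   20.   46. ]
 [612.6 -23.2  46. ]
 [585.4 -10.5  46. ]
 [608.6  37.3  46. ]] [610.65471879   5.90901626  46.        ] [np.float64(32.34303027647122), np.float64(49.099384838272776), np.float64(30.0817350046451), np.float64(53.09174123224717)]
slat [[623.8  54.5  28. ]
 [618.9 -97.3  28. ]
 [591.8 -94.7  28. ]
 [597.8  54.8  28. ]]
slat left vis edge [[625.7  94.1  28. ]
 [600.3  94.2  28. ]
 [625.5  84.5  28. ]]
gap edges [[684.5  51.7  60. ]
 [673.4 -98.8  60. ]
 [514.5 -90.3  60. ]
 [520.5  57.1  60. ]]
off scene [[585.4 -12.5  46. ]
 [609.2  35.7  46. ]
 [638.1  23.5  46. ]
 [611.5 -23.7  46. ]] [611.01622648   5.76985549  46.        ]
off top corners scene [[585.8 -10.9  46. ]
 [610.7  36.4  46. ]
 [623.1  28.6  46. ]]
slat scene upper edge [[593.8 -91.4  28. ]
 [596.8 -17.9  28. ]
 [602.1  39.8  28. ]
 [600.7  57.9  28. ]]
carc scene [[ 498.6 -203.5   60. ]
 [ 517.8  166.1   60. ]
 [ 707.4  155.6   60. ]
 [ 690.4 -209.8   60. ]] [603.56917295 -22.90541392  60.        ]
```

View pics/bask.png

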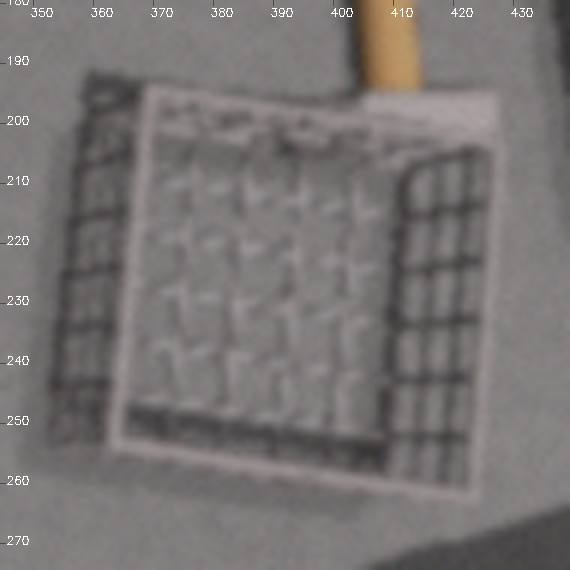

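The basket rim corners are at crop pixels (145,88), (497,95), (475,495) and (112,448). Next come the basket centre and the first moves.

```bash
cat >> h.py <<'E'
from scipy.spatial.transform import Rotation as Rn
def tool(o):
    w,x,y,z=o["eef_rot"]; return Rn.from_quat([x,y,z,w]).as_matrix()
def goto(o,target,jawdir_deg):
    """tool-frame linear shift (before turn) + turn deg so that tool y lies along world angle (mod 180)"""
    T=tool(o); d=T.T@(np.array(target)-o["eef_pos"])
    a=np.degrees(np.arctan2(T[1,1],T[0,1])); da=(jawdir_deg-a+90)%180-90
    return d.round(1), "turn about tool z:",round(-da,1),"tool x",T[:,0].round(3),"tool y",T[:,1].round(3),"yaw y",round(a,1)
E
python3 - <<'E'
from rig import bot
from h import *
f=bot.grab_frame("top")
c=np.array([ray(f,345+x/6-.5,180+y/6-.5,80) for x,y in [(147,88),(495,100),(473,493),(115,447)]])
print(c.round(1),c.mean(0),[np.linalg.norm(c[i]-c[i-1]) for i in range(4)])
o=bot.get_obs()
print(goto(o,[611,5.8,191],-27), o["qpos"])
E
```

```text
[[ 595.2 -300.6   80. ]
 [ 587.4 -439.4   80. ]
 [ 434.2 -415.6   80. ]
 [ 455.1 -277.7   80. ]] [ 517.98068646 -358.32224657   80.        ] [np.float64(142.01595961358163), np.float64(138.99730553502636), np.float64(155.0623268057107), np.float64(139.4117581450063)]
(array([ 563.7, -389. ,    0.6]), 'turn about tool z:', np.float64(-39.7), 'tool x', array([0.919, 0.395, 0.   ]), 'tool y', array([ 0.395, -0.919, -0.   ]), 'yaw y', np.float64(-66.7)) [-1.29110018e+00  2.20558541e-01  1.52664284e+00 -5.92901058e-06
  1.39470648e+00 -1.26114008e-01]
```

>>> {"name": "move_arm", "arguments": {
  "linear": [
    [0,0,0],
    [0,0,0],
    [0,0,0],
    [0,0,0],
    [0,0,0]
  ],
  "turn": [-8,-8,-8,-8,-7.7],
  "hand": [0.7,0.7,0.7,0.7,0.7]
}}

```text
clock: 0.9
eef_pos: [246.7, -574.2, 191.6]
eef_rot: [-0.0, 0.851, 0.525, -0.0]
contact_force: [0.2, 0.6, -0.2]
width: 59.7
```

```bash
python3 - <<'E'
from rig import bot
from h import *
o=bot.get_obs()
print(goto(o,[611,5.8,150],-27), o["eef_pos"],o["width"],o["clock"])
E
```

```text
(array([681.9,  64.5,  41.6]), 'turn about tool z:', np.float64(0.3), 'tool x', array([ 0.45 ,  0.893, -0.   ]), 'tool y', array([ 0.893, -0.45 , -0.   ]), 'yaw y', np.float64(-26.7)) [ 246.72399797 -574.22777731  191.58915947] 59.652637790715595 0.9
```

>>> {"name": "move_arm", "arguments": {
  "linear": [
    [45,4,0],
    [45,4,0],
    [45,4,0],
    [45,4,0],
    [45,4,0]
  ],
  "turn": [0,0,0,0,0],
  "hand": [0.7,0.7,0.7,0.7,0.7]
}}

```text
clock: 1.4
eef_pos: [367.5, -381.4, 191.8]
eef_rot: [0.0, 0.853, 0.522, 0.0]
contact_force: [0.8, -0.3, 0.1]
width: 59.8
```

>>> {"name": "move_arm", "arguments": {
  "linear": [
    [45,4,0],
    [45,4,0],
    [45,4,0],
    [45,4,0],
    [45,4,0]
  ],
  "turn": [0,0,0,0,0],
  "hand": [0.7,0.7,0.7,0.7,0.7]
}}

```text
clock: 1.9
eef_pos: [487.8, -190.0, 192.0]
eef_rot: [0.0, 0.853, 0.522, 0.0]
contact_force: [-0.1, -0.4, -0.3]
width: 59.7
```

>>> {"name": "move_arm", "arguments": {
  "linear": [
    [45,5,0],
    [45,5,0],
    [45,5,0],
    [45,5,0],
    [45,4,0]
  ],
  "turn": [0,0,0,0,0],
  "hand": [0.7,0.7,0.7,0.7,0.7]
}}

```text
clock: 2.4
eef_pos: [611.6, -0.5, 191.8]
eef_rot: [0.0, 0.853, 0.522, 0.0]
contact_force: [0.6, -0.1, -0.3]
width: 60.0
```

```bash
python3 - <<'E'
from rig import bot
from h import *
o=bot.get_obs()
print(goto(o,[611,5.8,150],-27), o["eef_pos"],o["width"],o["clock"])
f=bot.grab_frame("wrist"); cv2.imwrite("pics/w1.png",f["frame"][:,:,::-1]); print(f["R"],f["t"])
E
```

```text
(array([ 5.3, -3.4, 41.8]), 'turn about tool z:', np.float64(-0.0), 'tool x', array([0.455, 0.891, 0.   ]), 'tool y', array([ 0.891, -0.455,  0.001]), 'yaw y', np.float64(-27.0)) [ 6.11596135e+02 -4.52057573e-01  1.91800711e+02] 59.95020496271611 2.4
[[ 8.91041418e-01 -4.53922011e-01 -2.48120398e-06]
 [-4.33720122e-01 -8.51387057e-01  2.95003281e-01]
 [-1.33910595e-01 -2.62859065e-01 -9.55496240e-01]] [-544.73057022  226.38695422  460.93710142]
```

View pics/w1.png

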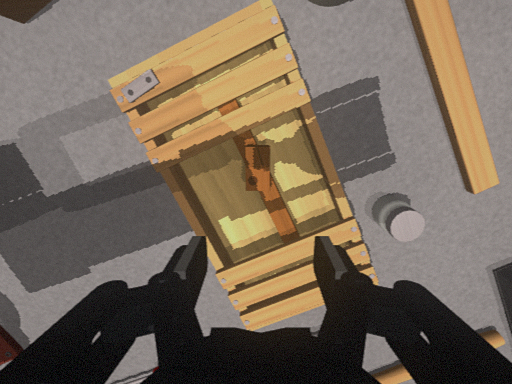

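The wrist view shows the offcut at about (257,165) and the slat running (225,105)–(290,240). I'll enlarge it to measure both.

```bash
python3 - <<'E'
from rig import bot
from h import *
f=bot.grab_frame("wrist"); crop(f,190,80,340,250,4.0,"pics/w1c.png")
import pickle; pickle.dump(f,open("w1.pkl","wb"))
E
```

```text
(no output)
```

View pics/w1c.png

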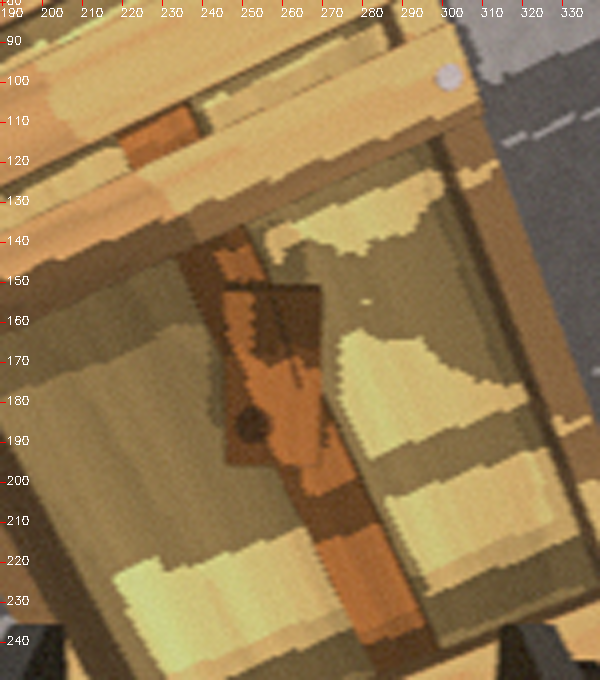

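```bash
python3 - <<'E'
import pickle
from h import *
f=pickle.load(open("w1.pkl","rb"))
q=lambda x,y,z:ray(f,190+x/4-.5,80+y/4-.5,z)
P=lambda L,z:np.array([q(*p,z) for p in L])
o=P([(222,287),(321,287),(321,467),(226,465)],46);print("off",o.round(1),o.mean(0).round(1),[np.linalg.norm(o[i]-o[i-1]).round(1) for i in range(4)])
print("slat edges",P([(252,240),(423,610),(178,250),(368,640)],28).round(1))
print("slat upper piece L,R",P([(118,135),(132,172),(190,103),(208,138)],28).round(1))
print("gap +y edge inner slat bottom right / -y", P([(485,107),(0,285),(440,645)],60).round(1))
E
```

```text
off [[610.5  39.5  46. ]
 [636.9  26.2  46. ]
 [612.1 -24.3  46. ]
 [585.8 -10.3  46. ]] [611.3   7.8  46. ] [np.float64(55.6), np.float64(29.6), np.float64(56.3), np.float64(29.8)]
slat edges [[623.6  46.4  28. ]
 [618.7 -91.7  28. ]
 [601.6  54.1  28. ]
 [596.9 -93.4  28. ]]
slat upper piece L,R [[601.8  92.5  28. ]
 [600.3  81.1  28. ]
 [625.6  90.8  28. ]
 [625.7  79.5  28. ]]
gap +y edge inner slat bottom right / -y [[698.9  51.9  60. ]
 [555.8  70.   60. ]
 [621.1 -89.9  60. ]]
```

>>> {"name": "move_arm", "arguments": {
  "linear": [
    [7.3,-4,20],
    [0,0,45],
    [0,0,45],
    [0,0,35],
    [0,0,17]
  ],
  "turn": [0,0,0,0,0],
  "hand": [0.7,0.7,0.7,0.7,0.7]
}}

```text
clock: 3.0
eef_pos: [607.2, 6.0, 25.6]
eef_rot: [-0.002, 0.853, 0.522, -0.002]
contact_force: [-0.1, 0.7, 0.0]
width: 59.9
```

>>> {"name": "move_arm", "arguments": {
  "linear": [
    [0,0,0],
    [0,0,0],
    [0,0,0],
    [0,0,0],
    [0,0,0]
  ],
  "turn": [0,0,0,0,0],
  "hand": [0.2,0.2,0.2,0.2,0.2]
}}

```text
clock: 3.5
eef_pos: [611.6, 6.0, 31.3]
eef_rot: [0.001, 0.853, 0.522, 0.001]
contact_force: [-0.1, -0.6, 0.3]
width: 16.6
```

```bash
python3 - <<'E'
from rig import bot
from h import *
o=bot.get_obs(); print(o["eef_pos"],o["width"],o["contact_force"])
f=bot.grab_frame("wrist"); cv2.imwrite("pics/w2.png",f["frame"][:,:,::-1])
f=bot.grab_frame("scene"); crop(f,165,125,330,245,4.8,"pics/s2.png")
E
```

```text
[611.63946823   5.98901171  31.28442492] 16.62003652029647 [-0.13085456 -0.5874191   0.25571951]
```

View pics/w2.png

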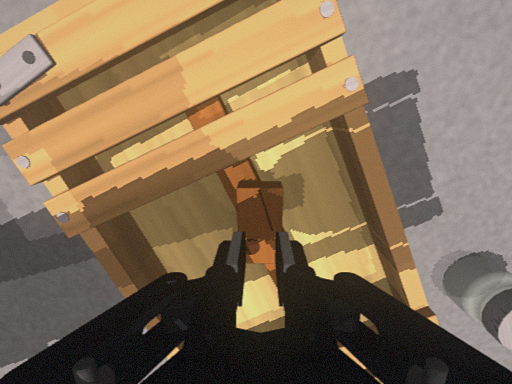

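View pics/s2.png

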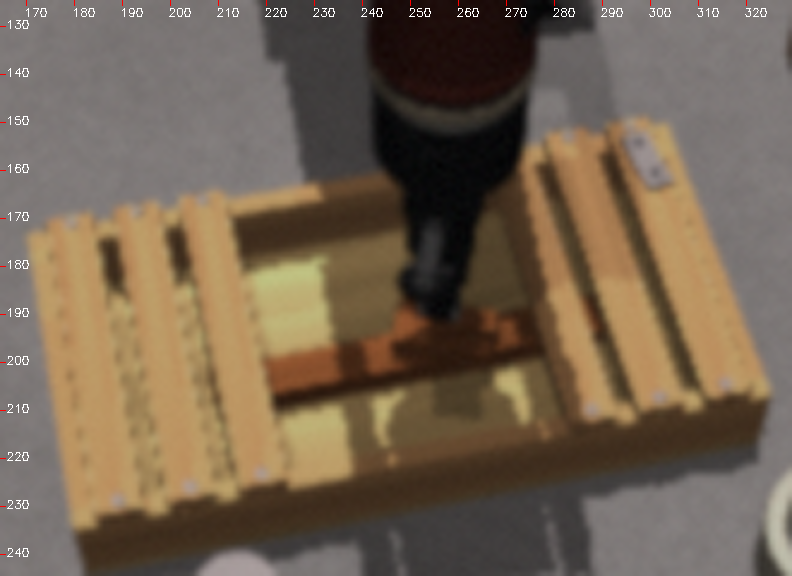

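```bash
python3 - <<'E'
from rig import bot
from h import *
o=bot.get_obs(); T=tool(o);p=o["eef_pos"]
for n in ["wrist","scene"]:
    f=bot.grab_frame(n)
    for dz in (0,-10,-19): 
        print(n,dz,[np.round(proj(f,p+T@[dx,dy,dz]),1) for dy in(-8.3,8.3) for dx in (-11,11)])
f=bot.grab_frame("wrist"); crop(f,170,160,350,300,4.4,"pics/w2c.png")
f=bot.grab_frame("scene"); crop(f,230,160,300,220,10,"pics/s2c.png")
E
```

```text
wrist 0 [array([249.2, 233.8]), array([248.9, 205.2]), array([272. , 233.8]), array([272.5, 205.2])]
wrist -10 [array([248.6, 240. ]), array([248.3, 210.2]), array([272.6, 240. ]), array([273.1, 210.2])]
wrist -19 [array([248.1, 246.2]), array([247.7, 215.1]), array([273.2, 246.2]), array([273.7, 215.2])]
scene 0 [array([254.1, 192.4]), array([262.2, 193.8]), array([252.9, 197.5]), array([261.1, 198.8])]
scene -10 [array([254.1, 190.3]), array([262.3, 191.6]), array([252.9, 195.3]), array([261.1, 196.7])]
scene -19 [array([254.2, 188.3]), array([262.4, 189.7]), array([253. , 193.4]), array([261.2, 194.8])]
```

View pics/w2c.png

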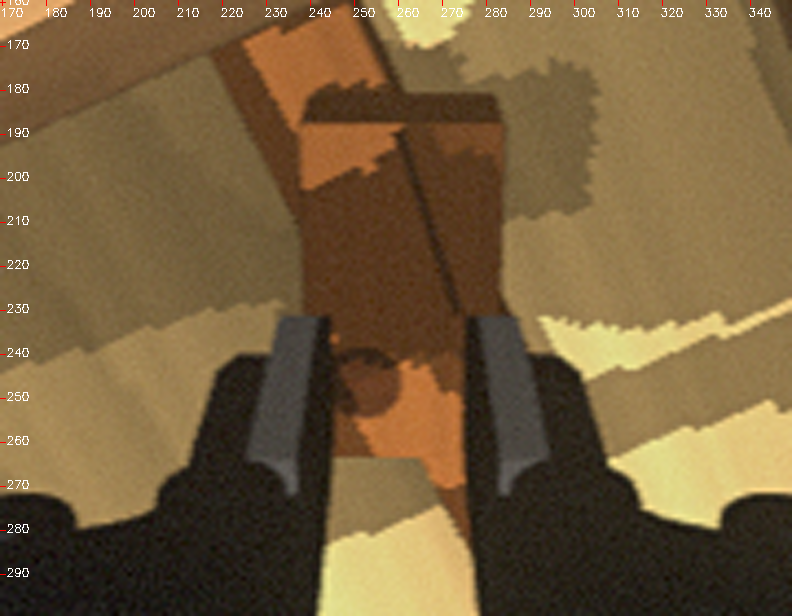

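View pics/s2c.png

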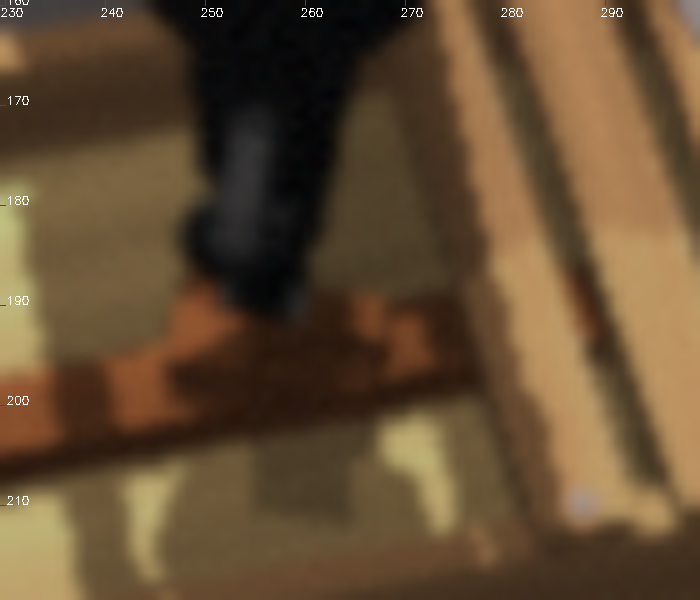

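```bash
python3 - <<'E'
from rig import bot
from h import *
print(bot.tcp_to_grasp)
o=bot.get_obs(); T=tool(o);p=o["eef_pos"]
f=bot.grab_frame("wrist")
C=-np.array(f["R"]).T@f["t"]; print("cam in tool",T.T@(C-p))
for dz in (0,-10,-20,-30,-40,-50):
    print(dz,[np.round(proj(f,p+T@[dx,dy,dz]),1) for dy in(-8.3,8.3) for dx in (-11,11)])
E
```

```text
18.700000000000003
cam in tool [  75.08360202   -0.37580678 -181.85485353]
0 [array([249.2, 233.8]), array([248.8, 205.2]), array([272. , 233.8]), array([272.4, 205.2])]
-10 [array([248.6, 240. ]), array([248.2, 210.2]), array([272.6, 240. ]), array([273.1, 210.2])]
-20 [array([248. , 246.9]), array([247.6, 215.7]), array([273.3, 246.9]), array([273.8, 215.7])]
-30 [array([247.3, 254.6]), array([246.8, 221.9]), array([274. , 254.6]), array([274.6, 221.9])]
-40 [array([246.6, 263.2]), array([246. , 228.8]), array([274.8, 263.2]), array([275.5, 228.8])]
-50 [array([245.7, 272.8]), array([245.1, 236.6]), array([275.7, 272.9]), array([276.5, 236.7])]
```

Although the fingers read 16.6 mm wide, they sit above the offcut. The images put the tips about 40 mm behind the reported TCP. I'll reopen and go down in small steps, watching the force.

>>> {"name": "move_arm", "arguments": {
  "linear": [
    [0,0,0],
    [0,0,0],
    [0,0,3],
    [0,0,3],
    [0,0,0]
  ],
  "turn": [0,0,0,0,0],
  "hand": [0.6,0.6,0.6,0.6,0.6]
}}

```text
clock: 4.35
eef_pos: [609.8, 6.2, 22.8]
eef_rot: [-0.0, 0.853, 0.522, -0.001]
contact_force: [-0.4, -1.3, -0.8]
width: 51.2
```

```bash
python3 - <<'E'
from rig import bot
from h import *
o=bot.get_obs(); print(o["eef_pos"],o["width"],o["contact_force"],o["qpos"])
f=bot.grab_frame("wrist"); crop(f,170,160,350,300,4.4,"pics/w3c.png")
T=tool(o);p=o["eef_pos"]
h=o["width"]/2
for dz in (0,-10,-20,-30,-40,-50):
    print(dz,[np.round(proj(f,p+T@[dx,dy,dz]),1) for dy in(-h,h) for dx in (-11,11)])
f=bot.grab_frame("scene"); crop(f,230,160,300,220,10,"pics/s3c.png")
E
```

```text
[609.81640486   6.216373    22.78465256] 51.23035224709056 [-0.43628473 -1.34297601 -0.78936395] [-1.19054857e-01  3.57887570e-01  1.69473224e+00  7.80534419e-06
  1.09026785e+00  3.53047566e-01]
0 [array([225.4, 233.7]), array([224.2, 205.2]), array([295.8, 233.8]), array([297.1, 205.3])]
-10 [array([223.6, 240. ]), array([222.4, 210.2]), array([297.6, 240.1]), array([299. , 210.2])]
-20 [array([221.7, 246.9]), array([220.3, 215.7]), array([299.6, 247. ]), array([301.1, 215.8])]
-30 [array([219.5, 254.6]), array([218. , 221.8]), array([301.8, 254.6]), array([303.5, 221.9])]
-40 [array([217.1, 263.1]), array([215.3, 228.8]), array([304.3, 263.2]), array([306.2, 228.9])]
-50 [array([214.4, 272.8]), array([212.4, 236.6]), array([307.1, 272.9]), array([309.2, 236.7])]
```

View pics/w3c.png

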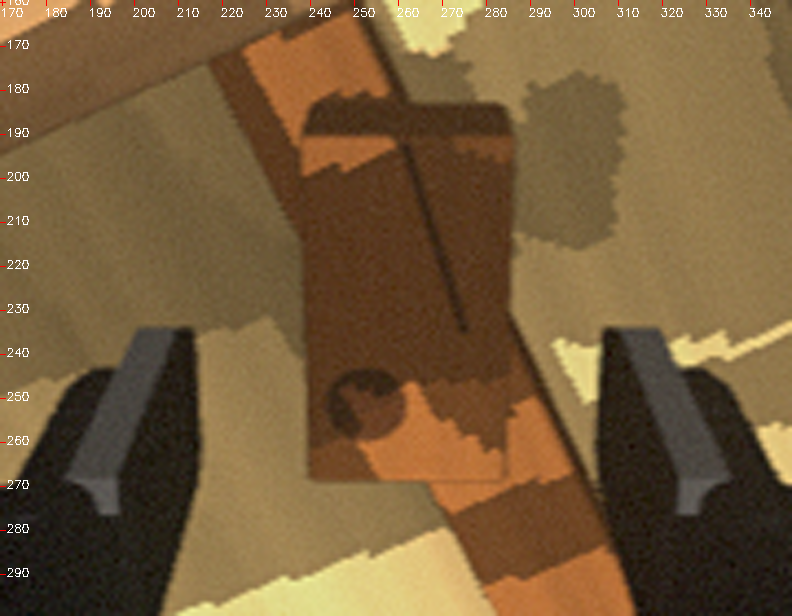

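View pics/s3c.png

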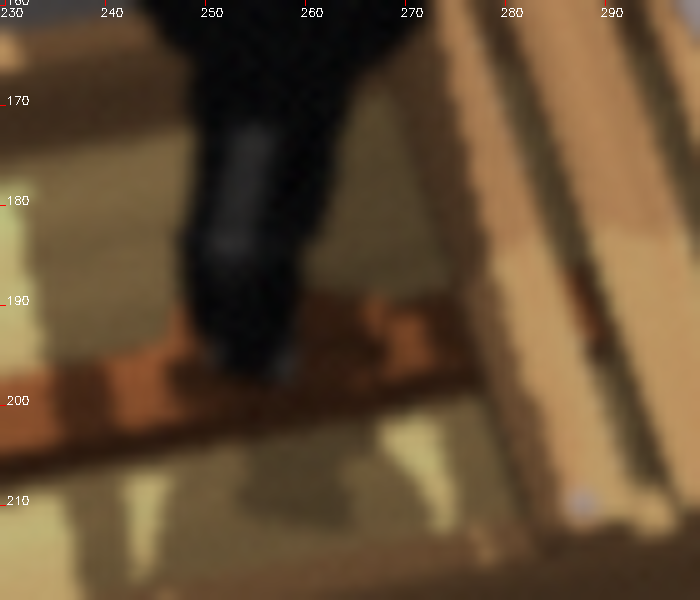

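```bash
python3 - <<'E'
from rig import bot
from h import *
o=bot.get_obs(); T=tool(o);p=o["eef_pos"]; print(p)
f=bot.grab_frame("scene")
h=o["width"]/2
for dz in (0,-10,-20,-30,-40,-50):
    print(dz,[np.round(proj(f,p+T@[dx,dy,dz]),1) for dy in(h,h+8) for dx in (-11,11)])
f=bot.grab_frame("top"); crop(f,168,145,338,250,4.7,"pics/t3.png")
for dz in (0,-20,-40):
    print(dz,[np.round(proj(f,p+T@[dx,dy,dz]),1) for dy in(-h,h) for dx in (-11,11)])
E
```

```text
[610.20982491   6.1789527   23.27659593]
0 [array([251.5, 204.1]), array([259.7, 205.5]), array([250.9, 206.6]), array([259.1, 208. ])]
-10 [array([251.6, 202. ]), array([259.8, 203.4]), array([251. , 204.5]), array([259.2, 205.9])]
-20 [array([251.6, 199.9]), array([259.9, 201.3]), array([251. , 202.4]), array([259.3, 203.8])]
-30 [array([251.6, 197.7]), array([260. , 199.1]), array([251. , 200.2]), array([259.4, 201.7])]
-40 [array([251.7, 195.5]), array([260.1, 197. ]), array([251. , 198.1]), array([259.5, 199.5])]
-50 [array([251.7, 193.3]), array([260.2, 194.8]), array([251.1, 195.9]), array([259.6, 197.3])]
0 [array([239.9, 205.3]), array([232.1, 201.5]), array([248.8, 187.3]), array([241. , 183.5])]
-20 [array([239.8, 204.3]), array([231.8, 200.4]), array([248.8, 185.9]), array([240.9, 182.1])]
-40 [array([239.7, 203.2]), array([231.4, 199.3]), array([248.9, 184.4]), array([240.8, 180.5])]
```

View pics/t3.png

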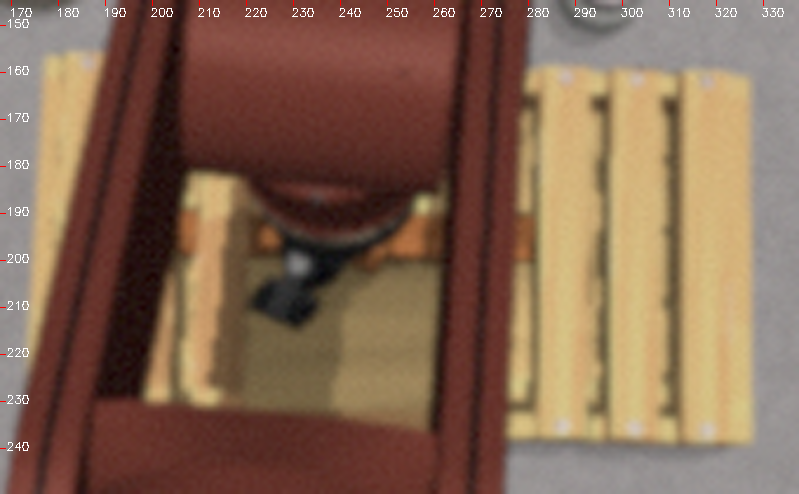

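Both the scene and wrist views put the tips about 40 mm behind the reported TCP, so I'll go down a further 15 mm slowly and check.

>>> {"name": "move_arm", "arguments": {
  "linear": [
    [0,0,5],
    [0,0,5],
    [0,0,3],
    [0,0,2],
    [0,0,0]
  ],
  "turn": [0,0,0,0,0],
  "hand": [0.6,0.6,0.6,0.6,0.6]
}}

```text
clock: 5.05
eef_pos: [610.0, 6.2, 8.0]
eef_rot: [-0.0, 0.853, 0.522, -0.0]
contact_force: [-0.0, 0.4, 0.1]
width: 50.9
```

```bash
python3 - <<'E'
from rig import bot
from h import *
o=bot.get_obs(); T=tool(o);p=o["eef_pos"]; print(p,o["width"],o["contact_force"],o["qd"])
h=o["width"]/2
f=bot.grab_frame("wrist"); crop(f,170,160,350,300,4.4,"pics/w4c.png")
f=bot.grab_frame("scene"); crop(f,230,160,300,220,10,"pics/s4c.png")
for dz in (0,-10,-20,-30,-40,-50):
    print(dz,[np.round(proj(f,p+T@[dx,dy,dz]),1) for dy in(h,h+8) for dx in (-11,11)])
E
```

```text
[609.98930713   6.18909061   7.99003576] 50.86445040706102 [-0.02930939  0.39964588  0.12778511] [-0.00049022 -0.0062542  -0.00653849 -0.0004569   0.00249367 -0.00015275]
0 [array([251.5, 207.1]), array([259.6, 208.5]), array([250.9, 209.6]), array([259., 211.])]
-10 [array([251.5, 205. ]), array([259.7, 206.4]), array([250.9, 207.5]), array([259.1, 208.9])]
-20 [array([251.5, 203. ]), array([259.8, 204.4]), array([250.9, 205.5]), array([259.2, 206.9])]
-30 [array([251.6, 200.9]), array([259.8, 202.3]), array([251. , 203.4]), array([259.3, 204.8])]
-40 [array([251.6, 198.7]), array([259.9, 200.2]), array([251. , 201.3]), array([259.4, 202.7])]
-50 [array([251.6, 196.6]), array([260., 198.]), array([251. , 199.1]), array([259.4, 200.5])]
```

View pics/w4c.png

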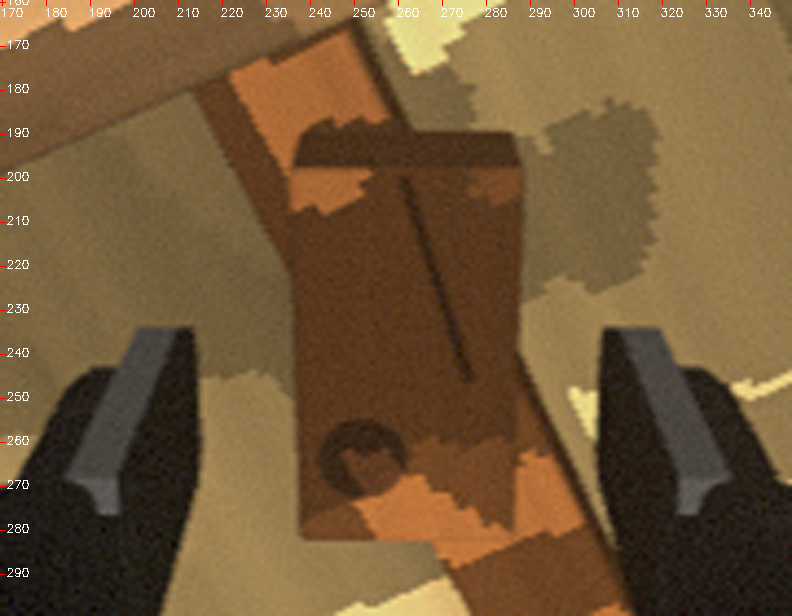

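View pics/s4c.png

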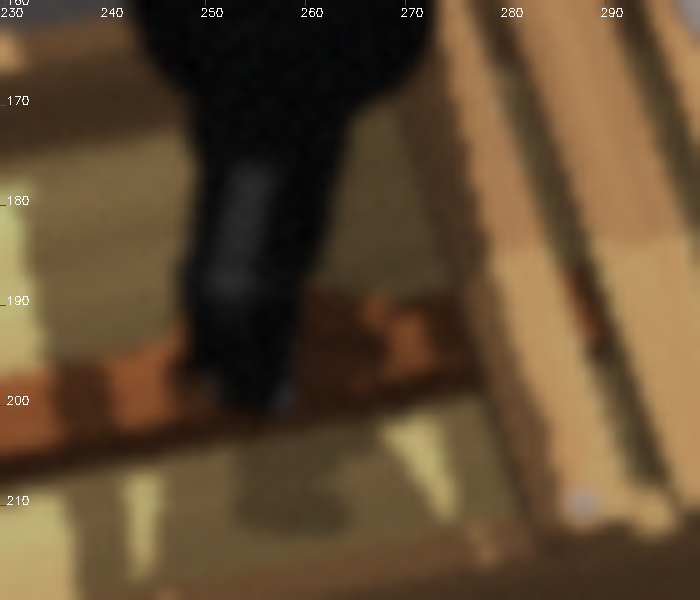

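The tips are now at about z 50, just above the offcut's top (46). I'll lower another 13 mm and close.

>>> {"name": "move_arm", "arguments": {
  "linear": [
    [0,0,5],
    [0,0,5],
    [0,0,3],
    [0,0,0],
    [0,0,0]
  ],
  "turn": [0,0,0,0,0],
  "hand": [0.6,0.6,0.6,0.6,0.2]
}}

```text
clock: 5.65
eef_pos: [610.3, 6.1, -4.6]
eef_rot: [-0.0, 0.853, 0.522, -0.0]
contact_force: [-0.9, 0.3, 0.6]
width: 38.0
```

>>> {"name": "move_arm", "arguments": {
  "linear": [
    [0,0,0],
    [0,0,0],
    [0,0,0],
    [0,0,0]
  ],
  "turn": [0,0,0,0],
  "hand": [0.2,0.2,0.2,0.2]
}}

```text
clock: 6.05
eef_pos: [610.8, 6.1, -4.0]
eef_rot: [0.0, 0.853, 0.522, 0.0]
contact_force: [0.0, 0.2, 1.0]
width: 28.7
```

```bash
python3 - <<'E'
from rig import bot
from h import *
o=bot.get_obs(); T=tool(o);p=o["eef_pos"]; print(p,o["width"],o["contact_force"])
f=bot.grab_frame("wrist"); crop(f,170,160,350,300,4.4,"pics/w5c.png")
E
```

```text
[610.813389     6.10524137  -4.03042341] 28.66883659152652 [0.02486585 0.15133205 0.97172222]
```

View pics/w5c.png

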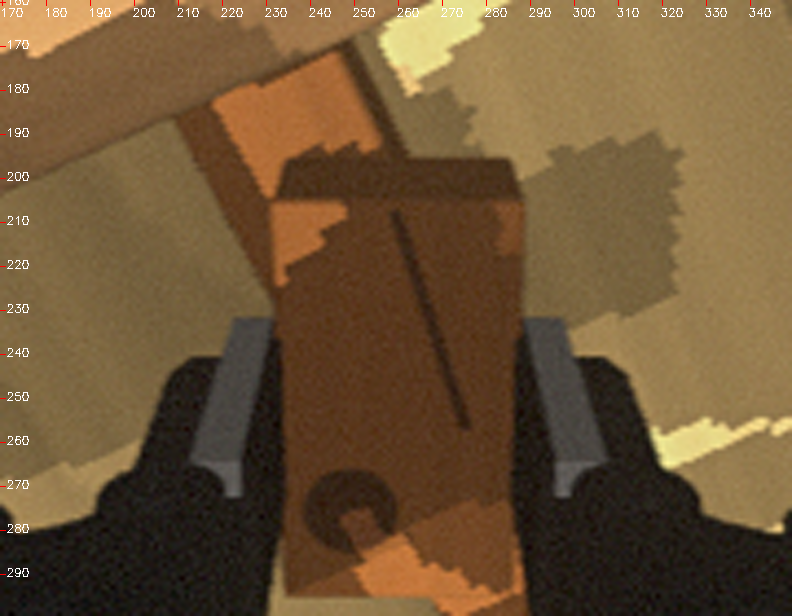

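The offcut is gripped (reading 28.7 mm). Now I'll lift it and carry it over the basket.

>>> {"name": "move_arm", "arguments": {
  "linear": [
    [0,0,-10],
    [0,0,-20],
    [0,0,-30],
    [0,0,-30],
    [0,0,-30]
  ],
  "turn": [0,0,0,0,0],
  "hand": [0.2,0.2,0.2,0.2,0.2]
}}

```text
clock: 6.6
eef_pos: [610.0, 6.2, 117.0]
eef_rot: [-0.0, 0.853, 0.522, -0.0]
contact_force: [0.5, -0.2, -0.9]
width: 28.0
```

>>> {"name": "move_arm", "arguments": {
  "linear": [
    [-20,5,0],
    [-40,9,0],
    [-40,9,0],
    [-40,9,0],
    [-40,9,0]
  ],
  "turn": [0,0,0,0,0],
  "hand": [0.2,0.2,0.2,0.2,0.2]
}}

```text
clock: 7.1
eef_pos: [564.4, -174.1, 116.2]
eef_rot: [0.0, 0.853, 0.522, 0.0]
contact_force: [-0.1, 0.4, 0.2]
width: 28.2
```

>>> {"name": "move_arm", "arguments": {
  "linear": [
    [-40,9,0],
    [-40,9,0],
    [-40,9,0],
    [-40,9,0],
    [-26,5,0]
  ],
  "turn": [0,0,0,0,0],
  "hand": [0.2,0.2,0.2,0.2,0.2]
}}

```text
clock: 7.6
eef_pos: [515.9, -359.8, 116.2]
eef_rot: [0.0, 0.853, 0.521, -0.0]
contact_force: [0.5, 0.2, -0.3]
width: 28.4
```

```bash
python3 - <<'E'
from rig import bot
from h import *
o=bot.get_obs(); T=tool(o);p=o["eef_pos"]; print(p,o["width"],o["contact_force"],o["clock"])
f=bot.grab_frame("wrist"); cv2.imwrite("pics/w6.png",f["frame"][:,:,::-1])
f=bot.grab_frame("scene"); crop(f,50,100,250,260,4,"pics/s6.png")
E
```

```text
[ 515.85091977 -359.84605843  116.1653815 ] 28.408552387813597 [ 0.47816307  0.21093503 -0.3069797 ] 7.6
```

View pics/w6.png

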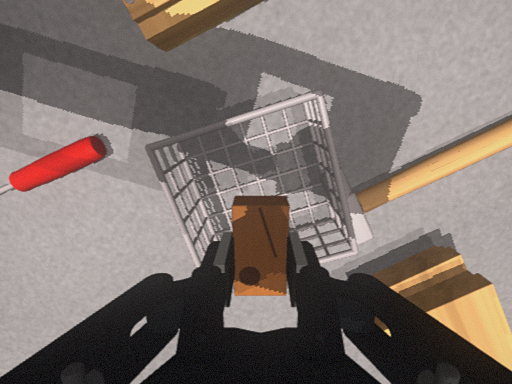

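View pics/s6.png

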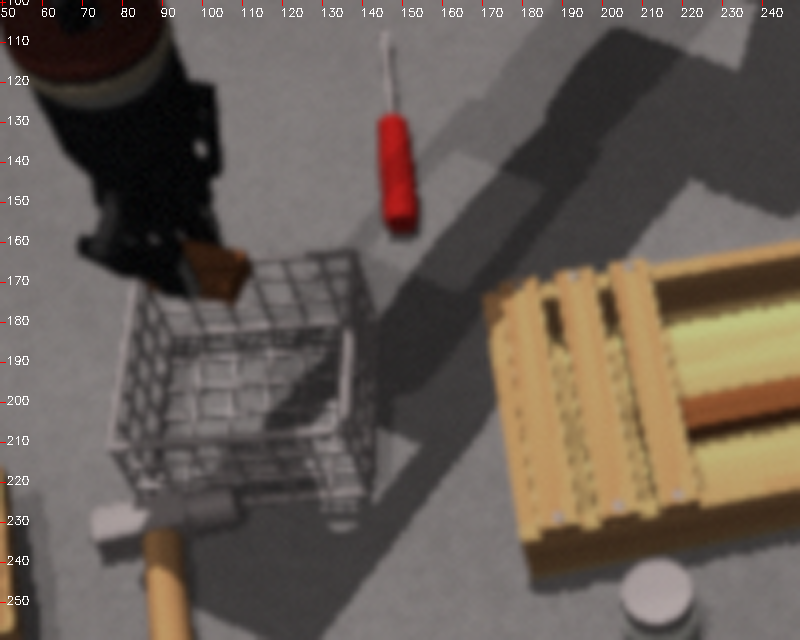

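```bash
python3 - <<'E'
from rig import bot
from h import *
o=bot.get_obs()
f=bot.grab_frame("wrist")
c=np.array([ray(f,u,v,80) for u,v in [(150,147),(321,97),(355,252)]]);print(c.round(1),"centre from diag",(c[0]+c[2])/2)
print(np.linalg.norm(c[0]-c[1]),np.linalg.norm(c[1]-c[2]))
t=(c[0]+c[2])/2; t[2]=o["eef_pos"][2]; print(goto(o,t,-27))
E
```

```text
[[ 459.3 -278.9   80. ]
 [ 594.4 -306.5   80. ]
 [ 569.3 -440.1   80. ]] centre from diag [ 514.33714047 -359.48948444   80.        ]
137.8270468563291 135.88122190609988
(array([ 0.6, -1.6, -0. ]), 'turn about tool z:', np.float64(-0.3), 'tool x', array([ 0.458,  0.889, -0.001]), 'tool y', array([ 0.889, -0.458,  0.   ]), 'yaw y', np.float64(-27.3))
```

>>> {"name": "move_arm", "arguments": {
  "linear": [
    [0,-1,15],
    [0,0,25],
    [0,0,25],
    [0,0,25],
    [0,0,12]
  ],
  "turn": [0,0,0,0,0],
  "hand": [0.2,0.2,0.2,0.2,0.2]
}}

```text
clock: 8.25
eef_pos: [514.6, -353.2, 9.8]
eef_rot: [-0.003, 0.852, 0.523, -0.001]
contact_force: [0.2, -0.3, -1.4]
width: 28.3
```

>>> {"name": "move_arm", "arguments": {
  "linear": [
    [0,0,0],
    [0,0,0],
    [0,0,0],
    [0,0,0],
    [0,0,0]
  ],
  "turn": [0,0,0,0,0],
  "hand": [0.2,0.2,0.55,0.55,0.55]
}}

```text
clock: 8.75
eef_pos: [516.8, -357.3, 14.9]
eef_rot: [0.001, 0.853, 0.522, 0.0]
contact_force: [-0.4, -0.0, -0.4]
width: 47.0
```

>>> {"name": "move_arm", "arguments": {
  "linear": [
    [0,0,-10],
    [0,0,-30],
    [0,0,-40],
    [0,0,-40],
    [0,0,-10]
  ],
  "turn": [0,0,0,0,0],
  "hand": [0.55,0.55,0.55,0.55,0.55]
}}

```text
clock: 9.25
eef_pos: [518.9, -359.1, 151.0]
eef_rot: [0.005, 0.853, 0.522, 0.001]
contact_force: [0.6, -0.5, 0.2]
width: 47.4
```

```bash
python3 - <<'E'
from rig import bot
from h import *
o=bot.get_obs(); T=tool(o);p=o["eef_pos"]; print(p,o["width"],o["contact_force"],o["clock"])
f=bot.grab_frame("wrist"); cv2.imwrite("pics/w7.png",f["frame"][:,:,::-1])
print(goto(o,[607,-40,130],-2.0))
E
```

```text
[ 518.88869009 -359.13833833  150.98954549] 47.44731869149876 [ 0.55797088 -0.46498205  0.2166262 ] 9.25
(array([324.3, -66.9,  19.5]), 'turn about tool z:', np.float64(-25.1), 'tool x', array([ 0.455,  0.891, -0.003]), 'tool y', array([ 0.891, -0.455,  0.01 ]), 'yaw y', np.float64(-27.1))
```

View pics/w7.png

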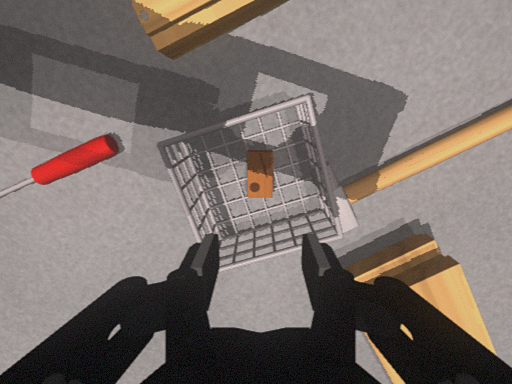

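The offcut is in the basket at about (260,175). Now I'll turn to square up to the slat and move over it.

>>> {"name": "move_arm", "arguments": {
  "linear": [
    [40,-8,0],
    [40,-8,0],
    [40,-8,0],
    [40,-8,0],
    [40,-8,0]
  ],
  "turn": [0,0,0,0,0],
  "hand": [0.55,0.55,0.55,0.55,0.55]
}}

```text
clock: 9.8
eef_pos: [570.9, -158.6, 142.6]
eef_rot: [-0.001, 0.853, 0.522, -0.0]
contact_force: [-0.1, 0.6, 1.1]
width: 46.9
```

>>> {"name": "move_arm", "arguments": {
  "linear": [
    [0,0,0],
    [0,0,0],
    [0,0,0],
    [0,0,0]
  ],
  "turn": [-7,-7,-7,-4.1],
  "hand": [0.55,0.55,0.55,0.55]
}}

```text
clock: 10.2
eef_pos: [570.7, -159.8, 142.5]
eef_rot: [-0.001, 0.717, 0.697, -0.0]
contact_force: [-0.1, -0.5, -0.2]
width: 47.1
```

```bash
python3 - <<'E'
from rig import bot
from h import *
o=bot.get_obs(); T=tool(o);p=o["eef_pos"]; print(p,o["width"],o["contact_force"],o["clock"])
f=bot.grab_frame("wrist"); cv2.imwrite("pics/w8.png",f["frame"][:,:,::-1])
import pickle; pickle.dump(f,open("w8.pkl","wb"))
print(goto(o,[608.1,-69.7,60],-2.0))
E
```

```text
[ 570.71063252 -159.81655514  142.45886268] 47.0653737212419 [-0.07922632 -0.48363855 -0.16449509] 10.2
(array([91.1, 34.9, 82.5]), 'turn about tool z:', np.float64(0.3), 'tool x', array([0.029, 1.   , 0.001]), 'tool y', array([ 1.   , -0.029, -0.002]), 'yaw y', np.float64(-1.7))
```

View pics/w8.png

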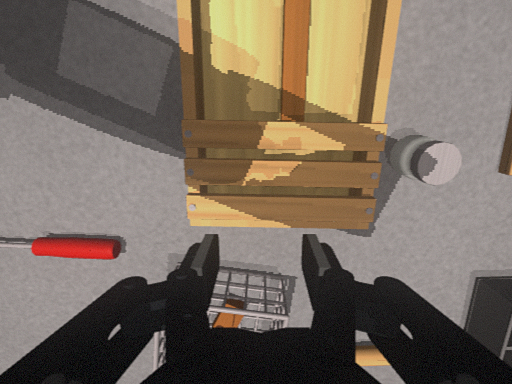

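```bash
python3 - <<'E'
import pickle
from h import *
f=pickle.load(open("w8.pkl","rb"))
crop(f,170,0,400,235,3.4,"pics/w8c.png")
P=lambda L,z:np.array([ray(f,u,v,z) for u,v in L]).round(1)
print("gap edge z60",P([(184,121),(386,123)],60))
print("end -y z60",P([(191,227),(370,229)],60))
print("slat",P([(281,118),(307,118),(284,5),(309,5)],28))
E
```

```text
gap edge z60 [[500.9 -92.3  60. ]
 [689.4 -99.4  60. ]]
end -y z60 [[ 496.5 -199.7   60. ]
 [ 684.2 -207.1   60. ]]
slat [[593.7 -93.1  28. ]
 [620.8 -93.8  28. ]
 [597.1   8.5  28. ]
 [620.4   7.8  28. ]]
```

View pics/w8c.png

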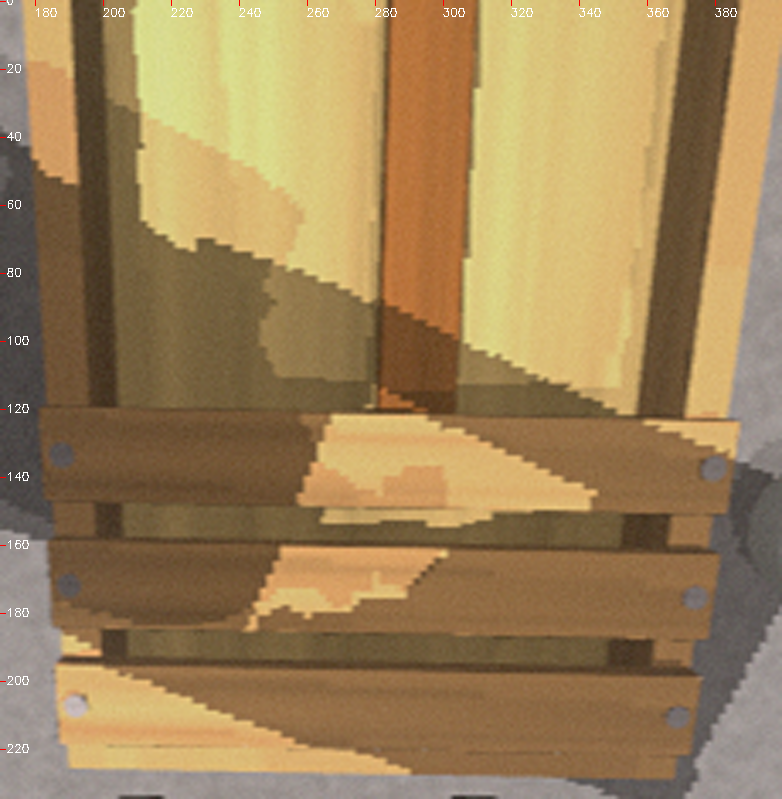

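>>> {"name": "move_arm", "arguments": {
  "linear": [
    [30,11.5,0],
    [30,11.5,10],
    [30,11.5,20],
    [0,0,30],
    [0,0,30]
  ],
  "turn": [0.3,0,0,0,0],
  "hand": [0.55,0.55,0.55,0.55,0.55]
}}

```text
clock: 10.75
eef_pos: [609.4, -70.5, 52.3]
eef_rot: [0.0, 0.721, 0.693, 0.0]
contact_force: [-0.7, 0.6, -0.6]
width: 46.9
```

>>> {"name": "move_arm", "arguments": {
  "linear": [
    [0,0,15],
    [0,0,10],
    [0,0,0]
  ],
  "turn": [0,0,0],
  "hand": [0.55,0.55,0.55]
}}

```text
clock: 11.05
eef_pos: [608.3, -71.7, 27.3]
eef_rot: [-0.001, 0.721, 0.693, -0.001]
contact_force: [1.2, 0.2, 0.2]
width: 47.1
```

```bash
python3 - <<'E'
from rig import bot
from h import *
o=bot.get_obs(); T=tool(o);p=o["eef_pos"]; print(p,o["width"],o["contact_force"],o["clock"])
f=bot.grab_frame("wrist"); cv2.imwrite("pics/w9.png",f["frame"][:,:,::-1])
f=bot.grab_frame("scene"); crop(f,165,125,330,245,4.8,"pics/s9.png")
print(goto(o,[607.5,-69.7,-26],-2.0))
E
```

```text
[608.2516502  -71.74503845  27.26149599] 47.087028136841454 [1.16842327 0.18607707 0.16972871] 11.05
(array([ 2. , -0.7, 53.3]), 'turn about tool z:', np.float64(-0.3), 'tool x', array([0.04 , 0.999, 0.001]), 'tool y', array([ 0.999, -0.04 , -0.002]), 'yaw y', np.float64(-2.3))
```

View pics/w9.png

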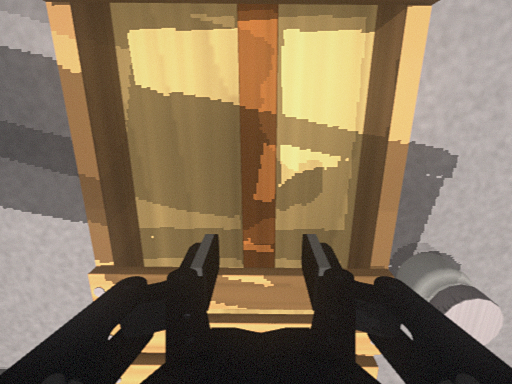

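View pics/s9.png

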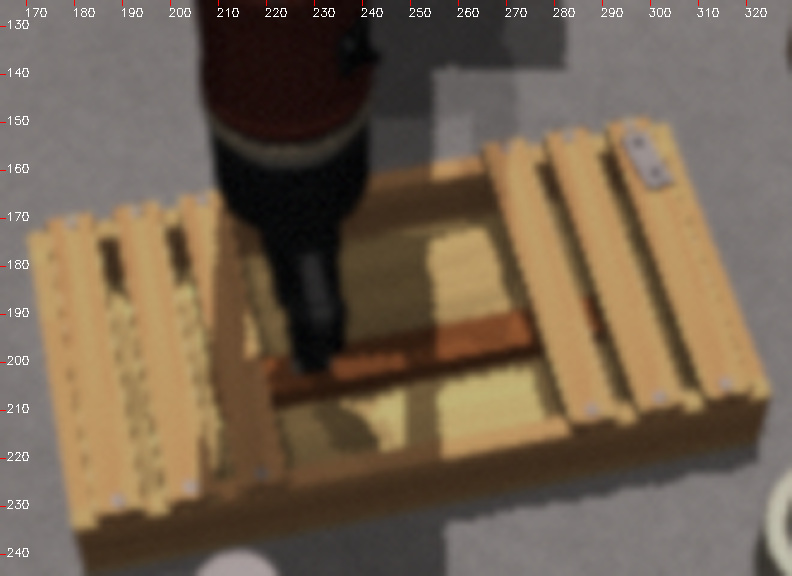

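>>> {"name": "move_arm", "arguments": {
  "linear": [
    [4,-1,10],
    [0,0,15],
    [0,0,12],
    [0,0,6],
    [0,0,4]
  ],
  "turn": [0,0,0,0,0],
  "hand": [0.55,0.55,0.55,0.55,0.55]
}}

```text
clock: 11.65
eef_pos: [607.5, -67.5, -19.9]
eef_rot: [-0.001, 0.721, 0.693, -0.001]
contact_force: [0.2, -0.3, 0.1]
width: 47.0
```

>>> {"name": "move_arm", "arguments": {
  "linear": [
    [0,0,3],
    [0,0,0],
    [0,0,0]
  ],
  "turn": [0,0,0],
  "hand": [0.55,0.55,0.55]
}}

```text
clock: 11.95
eef_pos: [608.8, -67.8, -21.0]
eef_rot: [0.0, 0.721, 0.693, 0.0]
contact_force: [-0.2, 0.5, 0.1]
width: 46.9
```

```bash
python3 - <<'E'
from rig import bot
from h import *
o=bot.get_obs(); T=tool(o);p=o["eef_pos"]; print(p,o["width"],o["contact_force"],o["clock"])
f=bot.grab_frame("wrist"); cv2.imwrite("pics/w10.png",f["frame"][:,:,::-1])
f=bot.grab_frame("scene"); crop(f,200,150,270,220,9,"pics/s10.png")
E
```

```text
[608.83062286 -67.75327805 -21.04553506] 46.88171007202298 [-0.22050165  0.53386803  0.07485405] 11.95
```

View pics/w10.png

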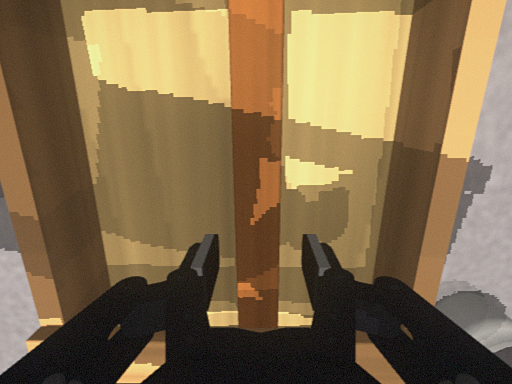

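View pics/s10.png

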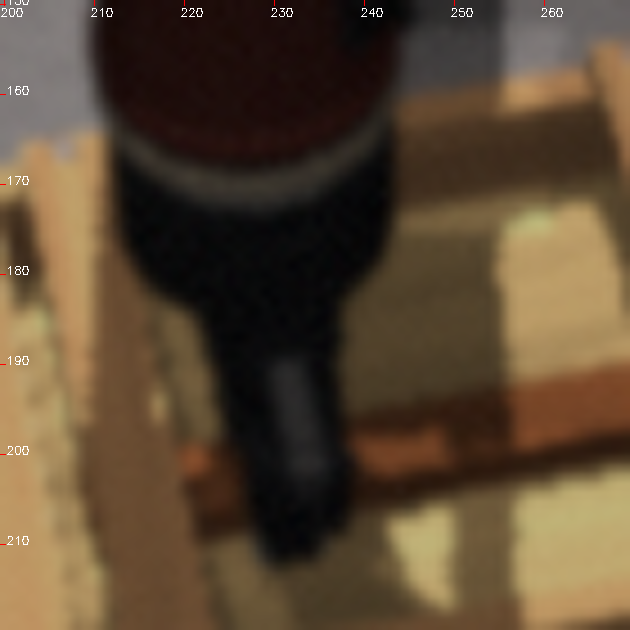

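>>> {"name": "move_arm", "arguments": {
  "linear": [
    [0,0,4],
    [0,0,0],
    [0,0,0],
    [0,0,0],
    [0,0,0]
  ],
  "turn": [0,0,0,0,0],
  "hand": [0.55,0.1,0.1,0.1,0.1]
}}

```text
clock: 12.55
eef_pos: [608.6, -67.7, -25.3]
eef_rot: [0.0, 0.721, 0.693, 0.0]
contact_force: [-0.1, 0.4, 0.5]
width: 22.7
```

>>> {"name": "move_arm", "arguments": {
  "linear": [
    [0,0,0],
    [0,0,0],
    [0,0,-1.5],
    [0,0,-1.5],
    [0,0,0]
  ],
  "turn": [0,0,0,0,0],
  "hand": [0.1,0.1,0.1,0.1,0.1]
}}

```text
clock: 13.05
eef_pos: [608.5, -67.7, -22.2]
eef_rot: [0.0, 0.721, 0.693, 0.0]
contact_force: [-0.6, -0.7, -0.6]
width: 22.3
```

```bash
python3 - <<'E'
from rig import bot
from h import *
o=bot.get_obs(); T=tool(o);p=o["eef_pos"]; print(p,o["width"],o["contact_force"],o["wrist_torque"],o["clock"])
f=bot.grab_frame("wrist"); cv2.imwrite("pics/w11.png",f["frame"][:,:,::-1])
E
```

```text
[608.52041823 -67.6812619  -22.24152549] 22.308021017943947 [-0.62146347 -0.70760639 -0.63941853] [-0.07476742  0.03949365 -0.04493892] 13.05
```

View pics/w11.png

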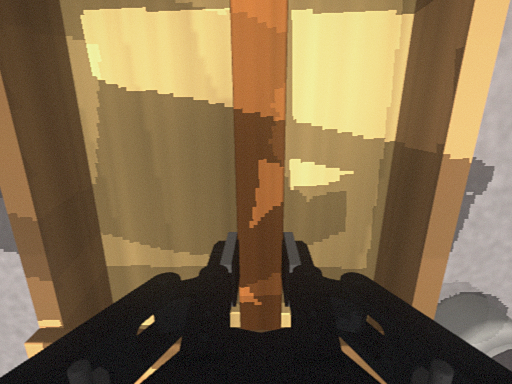

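Gripped (22.3 mm) and lifted 3 mm with no added force. I'll slide it 34 mm towards +y, so end b comes out from under the −y group.

>>> {"name": "move_arm", "arguments": {
  "linear": [
    [4,0,0],
    [7,0,0],
    [7,0,0],
    [7,0,0],
    [5,0,0]
  ],
  "turn": [0,0,0,0,0],
  "hand": [0.1,0.1,0.1,0.1,0.1]
}}

```text
clock: 13.6
eef_pos: [609.6, -36.6, -22.5]
eef_rot: [-0.0, 0.721, 0.693, -0.0]
contact_force: [-0.1, 0.2, -0.3]
width: 22.6
```

>>> {"name": "move_arm", "arguments": {
  "linear": [
    [4,0,0],
    [0,0,0],
    [0,0,0]
  ],
  "turn": [0,0,0],
  "hand": [0.1,0.1,0.1]
}}

```text
clock: 13.9
eef_pos: [609.8, -33.6, -22.4]
eef_rot: [0.0, 0.721, 0.693, -0.0]
contact_force: [0.4, 0.4, -1.0]
width: 22.4
```

```bash
python3 - <<'E'
from rig import bot
from h import *
o=bot.get_obs(); T=tool(o);p=o["eef_pos"]; print(p,o["width"],o["contact_force"],o["wrist_torque"],o["clock"])
f=bot.grab_frame("scene"); crop(f,165,125,330,245,4.8,"pics/s12.png")
f=bot.grab_frame("top"); crop(f,168,145,338,250,4.7,"pics/t12.png")
E
```

```text
[609.81300372 -33.63529894 -22.38493899] 22.372555095173805 [ 0.43246609  0.37785884 -0.97686329] [-0.02514764  0.00045402  0.02546542] 13.9
```

View pics/s12.png

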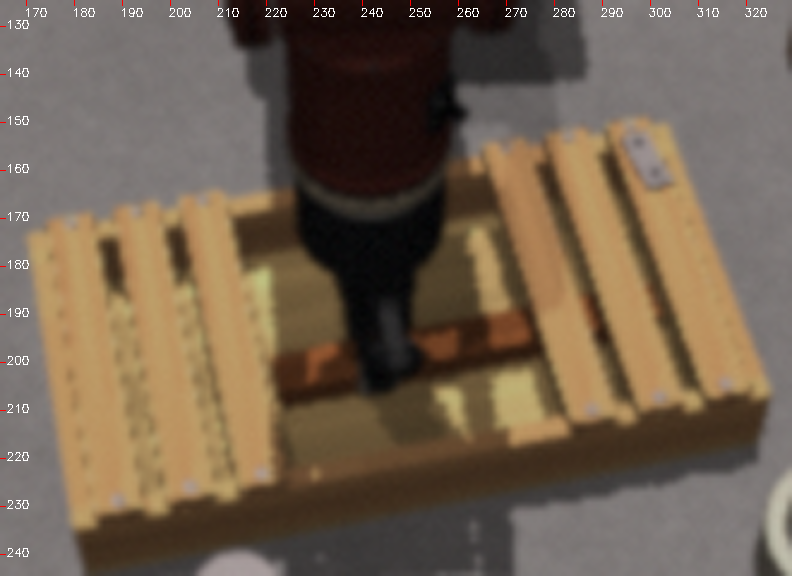

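View pics/t12.png

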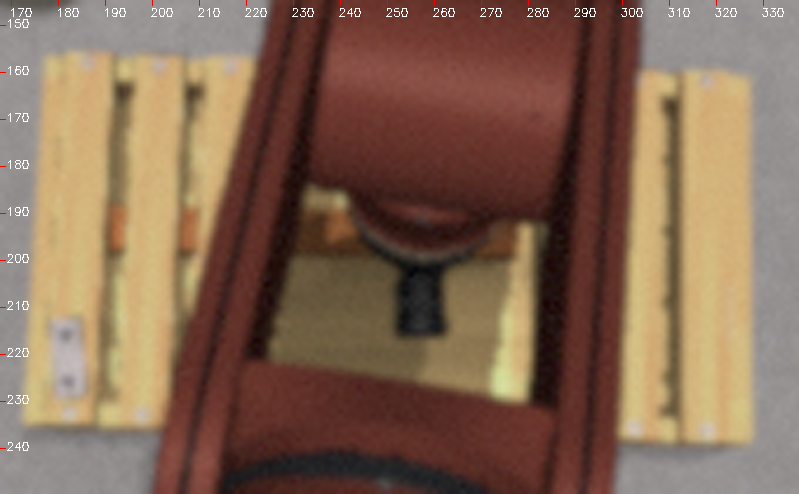

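```bash
python3 - <<'E'
from rig import bot
from h import *
f=bot.grab_frame("top"); print("b top", ray(f,168+517/4.7-.5,145+228/4.7-.5,31).round(1))
f=bot.grab_frame("scene"); print("b scene", ray(f,165+278/4.8-.5,145-20+380/4.8-.5,31).round(1),ray(f,165+281/4.8-.5,125+402/4.8-.5,11).round(1))
E
```

```text
b top [610.5 -87.   31. ]
b scene [611.4 -89.8  31. ] [612.9 -89.5  11. ]
```

End b is at world y ≈ −88 (local −66) and the +y wall is still about 20 mm from end a. I'll slide 14 mm more, set it down, release, and regrip near end b.

>>> {"name": "move_arm", "arguments": {
  "linear": [
    [4,0,0],
    [5,0,0],
    [4,0,0],
    [1,0,1.5],
    [0,0,1.5]
  ],
  "turn": [0,0,0,0,0],
  "hand": [0.1,0.1,0.1,0.1,0.1]
}}

```text
clock: 14.6
eef_pos: [610.4, -19.3, -25.4]
eef_rot: [0.0, 0.721, 0.693, 0.0]
contact_force: [-2.7, 2.7, 22.8]
width: 22.5
```

>>> {"name": "move_arm", "arguments": {
  "linear": [
    [0,0,0],
    [0,0,0],
    [0,0,0],
    [0,0,0],
    [0,0,0]
  ],
  "turn": [0,0,0,0,0],
  "hand": [0.1,0.4,0.4,0.4,0.4]
}}

```text
clock: 15.1
eef_pos: [610.3, -19.8, -25.4]
eef_rot: [0.0, 0.721, 0.693, -0.0]
contact_force: [0.4, -0.7, -0.5]
width: 34.4
```

>>> {"name": "move_arm", "arguments": {
  "linear": [
    [-8,0,0],
    [-13,0,0],
    [-13,0,0],
    [-10,0,0],
    [0,0,0]
  ],
  "turn": [0,0,0,0,0],
  "hand": [0.4,0.4,0.4,0.4,0.4]
}}

```text
clock: 15.6
eef_pos: [608.7, -65.8, -25.3]
eef_rot: [0.0, 0.722, 0.692, -0.0]
contact_force: [-0.4, 0.5, -0.0]
width: 34.2
```

```bash
python3 - <<'E'
from rig import bot
from h import *
o=bot.get_obs(); T=tool(o);p=o["eef_pos"]; print(p,o["width"],o["contact_force"],o["wrist_torque"],o["clock"])
f=bot.grab_frame("scene"); crop(f,195,150,285,230,8,"pics/s13.png")
f=bot.grab_frame("wrist"); cv2.imwrite("pics/w13.png",f["frame"][:,:,::-1])
E
```

```text
[608.66122864 -65.8085473  -25.29722967] 34.16625920458163 [-0.41165001  0.5475041  -0.03510679] [ 0.00395155 -0.05591892  0.03665886] 15.6
```

View pics/s13.png

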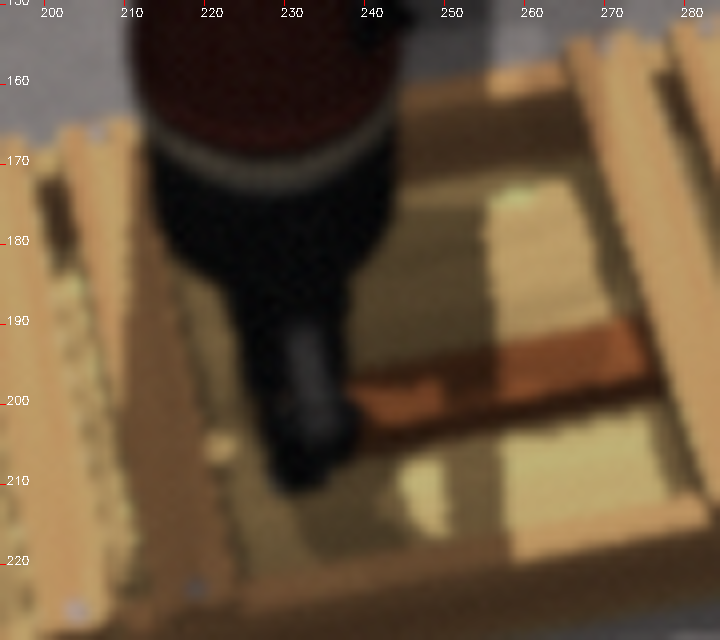

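View pics/w13.png

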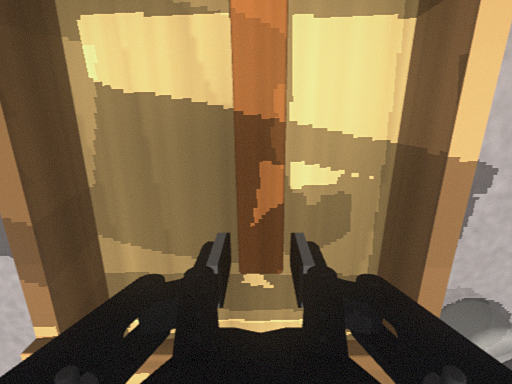

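```bash
python3 - <<'E'
from rig import bot
from h import *
o=bot.get_obs(); T=tool(o);p=o["eef_pos"]
f=bot.grab_frame("wrist")
print(ray(f,262,273,28),ray(f,240,272,28)[0],ray(f,284,272,28)[0],ray(f,231,20,28),ray(f,287,20,28))
E
```

```text
[608.84981208 -72.88544128  28.        ] 597.0500330316779 620.6942686112927 [600.61939855  46.69053181  28.        ] [623.57638813  45.77322388  28.        ]
```

>>> {"name": "move_arm", "arguments": {
  "linear": [
    [-4,0,-2],
    [-2,0,-2],
    [0,0,0],
    [0,0,0],
    [0,0,0]
  ],
  "turn": [0,0,0,0,0],
  "hand": [0.4,0.4,0.27,0.27,0.27]
}}

```text
clock: 16.25
eef_pos: [608.9, -69.8, -20.7]
eef_rot: [0.001, 0.721, 0.693, 0.0]
contact_force: [-1.8, -0.7, 4.6]
width: 23.7
```

>>> {"name": "move_arm", "arguments": {
  "linear": [
    [0,0,0],
    [0,0,-2],
    [0,0,-3],
    [0,0,-3],
    [0,0,0]
  ],
  "turn": [0,0,0,0,0],
  "hand": [0.27,0.27,0.27,0.27,0.27]
}}

```text
clock: 16.75
eef_pos: [608.6, -69.6, -13.1]
eef_rot: [0.0, 0.721, 0.693, 0.0]
contact_force: [-0.0, 0.2, -0.9]
width: 23.7
```

```bash
python3 - <<'E'
from rig import bot
from h import *
o=bot.get_obs(); T=tool(o);p=o["eef_pos"]; print(p,o["width"],o["contact_force"],o["wrist_torque"],o["clock"])
f=bot.grab_frame("scene"); crop(f,195,150,335,230,5.5,"pics/s14.png")
f=bot.grab_frame("wrist"); cv2.imwrite("pics/w14.png",f["frame"][:,:,::-1])
E
```

```text
[608.59009051 -69.56071735 -13.11327803] 23.65897085830731 [-0.00691517  0.17241292 -0.86694119] [-0.13516742  0.00648437 -0.01053497] 16.75
```

View pics/s14.png

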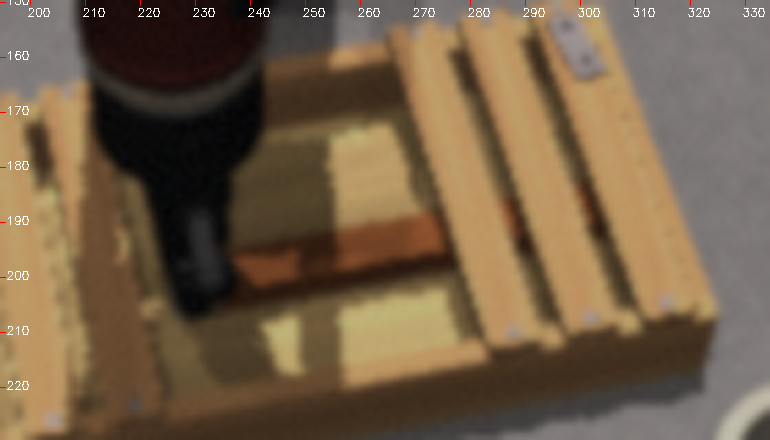

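View pics/w14.png

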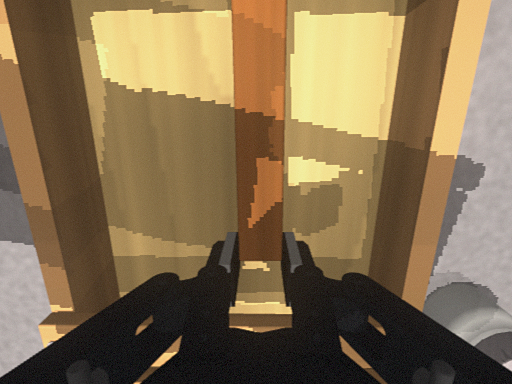

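>>> {"name": "move_arm", "arguments": {
  "linear": [
    [0,0,-2],
    [0,0,-3],
    [0,0,-3],
    [0,0,0]
  ],
  "turn": [0,0,0,0],
  "hand": [0.27,0.27,0.27,0.27]
}}

```text
clock: 17.25
eef_pos: [608.9, -69.8, -4.6]
eef_rot: [0.0, 0.721, 0.693, 0.0]
contact_force: [0.5, -0.9, -0.8]
width: 23.3
```

```bash
python3 - <<'E'
from rig import bot
from h import *
o=bot.get_obs(); T=tool(o);p=o["eef_pos"]; print(p,o["width"],o["contact_force"],o["wrist_torque"],o["clock"])
f=bot.grab_frame("wrist"); cv2.imwrite("pics/w15.png",f["frame"][:,:,::-1])
for zb,za,n in [(28+16,28+16,"level"),(28+16,28,"pivot")]:
    for y in (-73,-20,45,60):
        s=(y+73)/220; z=zb+(za-zb)*s
        c=608.8+.034*(y+73)-.0; print(n,y,np.round(proj(f,[c-12,y,z]),1),np.round(proj(f,[c+12,y,z]),1))
f=bot.grab_frame("scene"); crop(f,195,150,335,230,5.5,"pics/s15.png")
E
```

```text
[608.94950843 -69.83140873  -4.64943877] 23.29697657345112 [ 0.46381805 -0.89893083 -0.80221574] [-0.08980956 -0.01956238  0.05997218] 17.25
level -73 [239.  260.2] [282.7 258.7]
level -20 [236.1 165. ] [284.8 163.1]
level 45 [231.5  13.1] [288.3  10.5]
level 60 [230.2 -29.5] [289.2 -32.2]
pivot -73 [239.  260.2] [282.7 258.7]
pivot -20 [236.7 163.5] [284.2 161.7]
pivot 45 [233.3  19.5] [286.4  17.1]
pivot 60 [232.4 -18.8] [287.  -21.2]
```

View pics/w15.png

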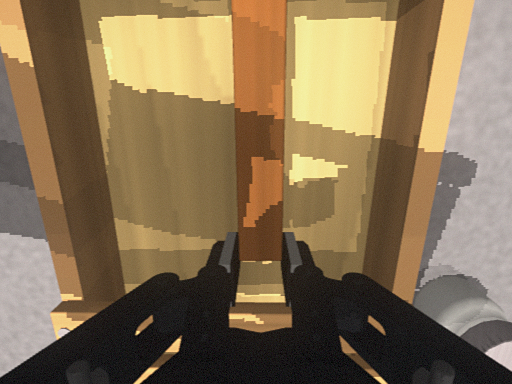

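View pics/s15.png

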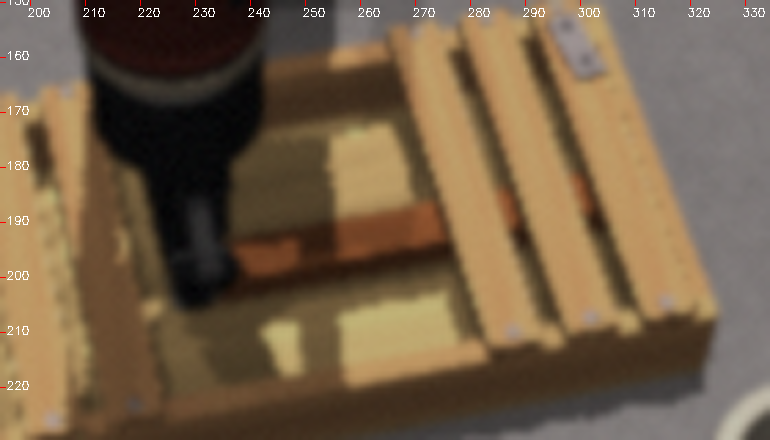

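The slat rose level, since even this light grip holds its moment. I'll ease the opening slightly so end a swings down under gravity.

>>> {"name": "move_arm", "arguments": {
  "linear": [
    [0,0,0],
    [0,0,0],
    [0,0,0]
  ],
  "turn": [0,0,0],
  "hand": [0.275,0.275,0.275]
}}

```text
clock: 17.65
eef_pos: [608.3, -69.7, -5.6]
eef_rot: [-0.0, 0.721, 0.693, -0.0]
contact_force: [0.2, -0.4, -1.1]
width: 23.6
```

```bash
cat > look.py <<'E'
import sys
from rig import bot
from h import *
o=bot.get_obs(); print(o["eef_pos"].round(1),o["width"].round(2),o["contact_force"].round(1),o["wrist_torque"].round(3),o["clock"])
n=sys.argv[1]
f=bot.grab_frame("scene"); crop(f,195,150,335,230,5.5,f"pics/s{n}.png")
E
python3 look.py 16
```

```text
Traceback (most recent call last):
  File "look.py", line 4, in <module>
    o=bot.get_obs(); print(o["eef_pos"].round(1),o["width"].round(2),o["contact_force"].round(1),o["wrist_torque"].round(3),o["clock"])
                                                 ^^^^^^^^^^^^^^^^
AttributeError: 'float' object has no attribute 'round'
```

```bash
sed -i 's/o\["width"\].round(2)/round(float(o["width"]),2)/' look.py; python3 look.py 16
```

```text
[608.3 -69.7  -5.6] 23.64 [ 0.2 -0.4 -1.1] [-0.046 -0.001  0.008] 17.65
```

View pics/s16.png

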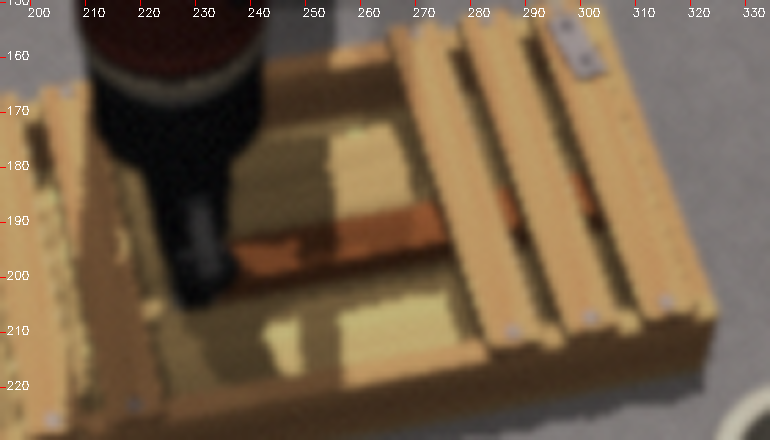

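No change yet, so I'll ease further.

>>> {"name": "move_arm", "arguments": {
  "linear": [
    [0,0,0],
    [0,0,0],
    [0,0,0]
  ],
  "turn": [0,0,0],
  "hand": [0.279,0.279,0.279]
}}

```text
clock: 18.0
eef_pos: [608.4, -69.6, -5.4]
eef_rot: [0.0, 0.721, 0.693, 0.0]
contact_force: [-0.2, 0.2, -0.4]
width: 23.6
```

```bash
python3 look.py 17
```

```text
[608.4 -69.6  -5.4] 23.57 [-0.2  0.2 -0.4] [ 0.022 -0.048  0.003] 18.0
```

View pics/s17.png

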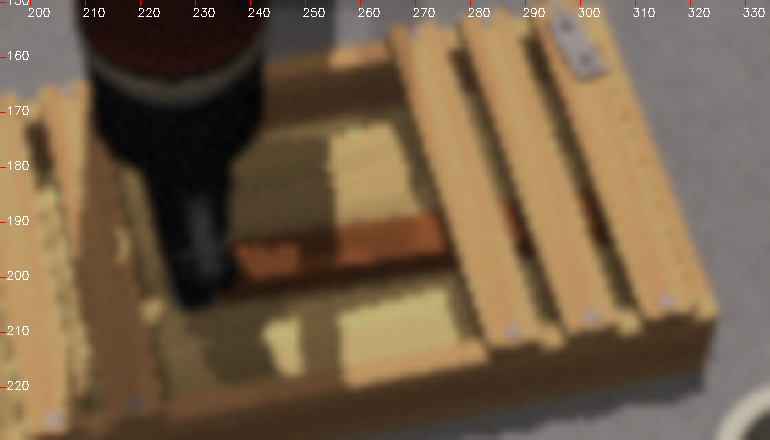

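End a swung down while the fingers still hold end b, so it pivots at this opening. I'll lift slowly and keep the opening the same.

>>> {"name": "move_arm", "arguments": {
  "linear": [
    [0,0,-2],
    [0,0,-3],
    [0,0,-3],
    [0,0,-2],
    [0,0,0]
  ],
  "turn": [0,0,0,0,0],
  "hand": [0.279,0.279,0.279,0.279,0.279]
}}

```text
clock: 18.55
eef_pos: [608.8, -69.8, 5.3]
eef_rot: [0.0, 0.721, 0.693, 0.0]
contact_force: [-0.8, 0.3, -1.2]
width: 23.8
```

```bash
python3 look.py 18
```

```text
[608.8 -69.8   5.3] 23.79 [-0.8  0.3 -1.2] [-0.048 -0.007  0.049] 18.55
```

View pics/s18.png

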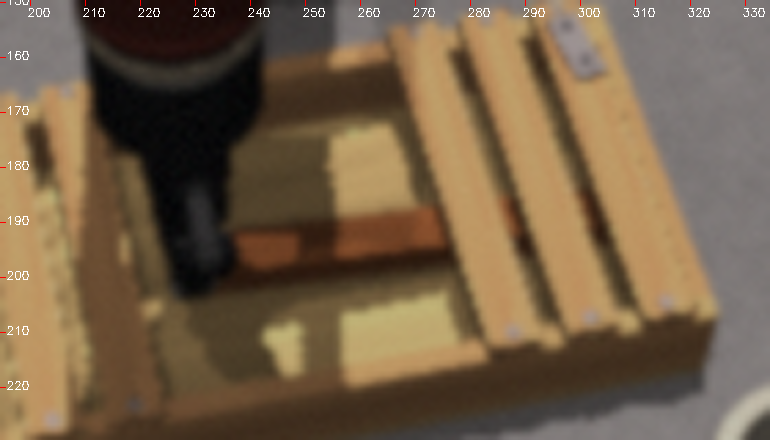

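>>> {"name": "move_arm", "arguments": {
  "linear": [
    [0,0,-2],
    [0,0,-3],
    [0,0,-3],
    [0,0,-2],
    [0,0,0]
  ],
  "turn": [0,0,0,0,0],
  "hand": [0.28,0.28,0.28,0.28,0.28]
}}

```text
clock: 19.1
eef_pos: [608.8, -69.8, 15.2]
eef_rot: [0.0, 0.721, 0.693, 0.0]
contact_force: [0.5, 0.6, -0.7]
width: 24.1
```

```bash
python3 look.py 19
```

```text
[608.8 -69.8  15.2] 24.12 [ 0.5  0.6 -0.7] [-0.032  0.008  0.008] 19.1
```

View pics/s19.png

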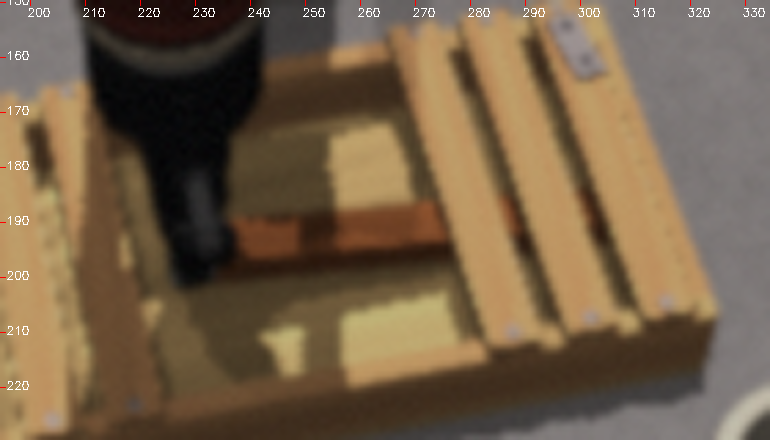

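Pivoting well, with end b raised about 36 mm. I'll keep lifting, then draw it back (−y) and up together, so end a drags lightly on the floor.

>>> {"name": "move_arm", "arguments": {
  "linear": [
    [0,0,-3],
    [0,0,-3],
    [-3,0,-3],
    [-4,0,-3],
    [0,0,0]
  ],
  "turn": [0,0,0,0,0],
  "hand": [0.279,0.279,0.279,0.279,0.279]
}}

```text
clock: 19.65
eef_pos: [608.6, -77.5, 27.4]
eef_rot: [0.001, 0.721, 0.693, 0.0]
contact_force: [0.3, -0.8, -0.5]
width: 24.0
```

```bash
python3 look.py 20; python3 - <<'E'
from rig import bot
from h import *
f=bot.grab_frame("wrist"); cv2.imwrite("pics/w20.png",f["frame"][:,:,::-1])
E
```

```text
[608.6 -77.5  27.4] 24.01 [ 0.3 -0.8 -0.5] [-0.041  0.017  0.03 ] 19.65
```

View pics/s20.png

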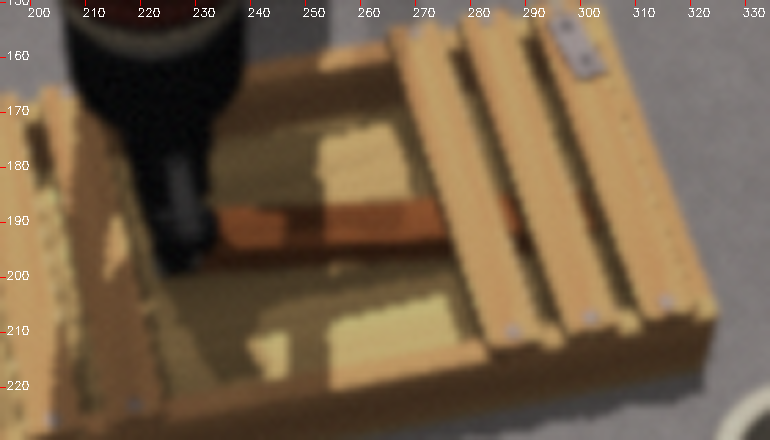

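View pics/w20.png

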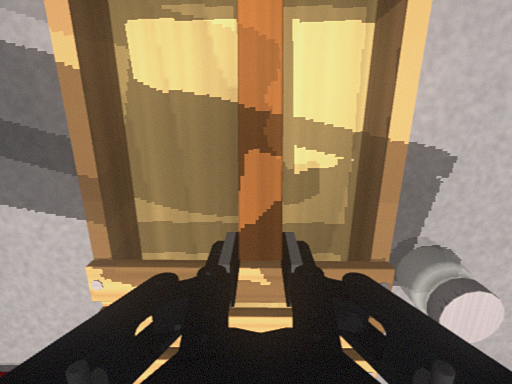

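>>> {"name": "move_arm", "arguments": {
  "linear": [
    [-4,0,-2],
    [-4,0,-3],
    [-5,0,-3],
    [-5,0,-3],
    [-4,0,-3]
  ],
  "turn": [0,0,0,0,0],
  "hand": [0.279,0.279,0.279,0.279,0.279]
}}

```text
clock: 20.25
eef_pos: [607.3, -99.3, 41.0]
eef_rot: [0.0, 0.721, 0.693, 0.0]
contact_force: [0.0, -0.1, -1.3]
width: 23.9
```

```bash
python3 look.py 21; python3 - <<'E'
from rig import bot
from h import *
f=bot.grab_frame("wrist"); cv2.imwrite("pics/w21.png",f["frame"][:,:,::-1])
E
```

```text
[607.3 -99.3  41. ] 23.93 [ 0.  -0.1 -1.3] [-0.021  0.013  0.012] 20.25
```

View pics/s21.png

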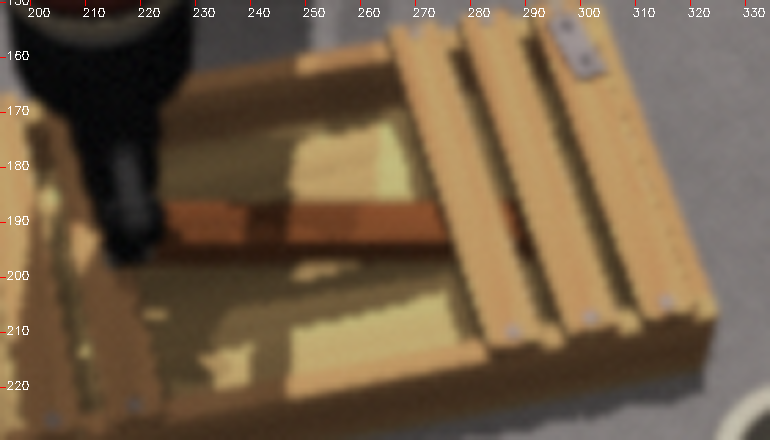

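View pics/w21.png

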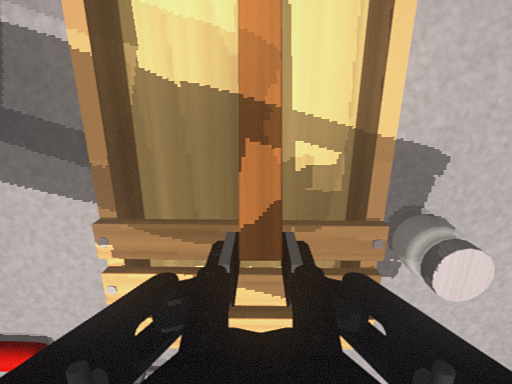

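End b is now above the inner −y fitted slat. Continuing back and up.

>>> {"name": "move_arm", "arguments": {
  "linear": [
    [-5,0,-4],
    [-6,0,-5],
    [-6,0,-5],
    [-6,0,-5],
    [-6,0,-5]
  ],
  "turn": [0,0,0,0,0],
  "hand": [0.279,0.279,0.279,0.279,0.279]
}}

```text
clock: 20.85
eef_pos: [606.2, -128.2, 65.2]
eef_rot: [0.0, 0.721, 0.693, 0.0]
contact_force: [0.1, 0.5, -0.1]
width: 24.0
```

```bash
python3 look.py 22; python3 - <<'E'
from rig import bot
from h import *
f=bot.grab_frame("wrist"); cv2.imwrite("pics/w22.png",f["frame"][:,:,::-1])
E
```

```text
[ 606.2 -128.2   65.2] 23.98 [ 0.1  0.5 -0.1] [ 0.058 -0.049  0.031] 20.85
```

View pics/s22.png

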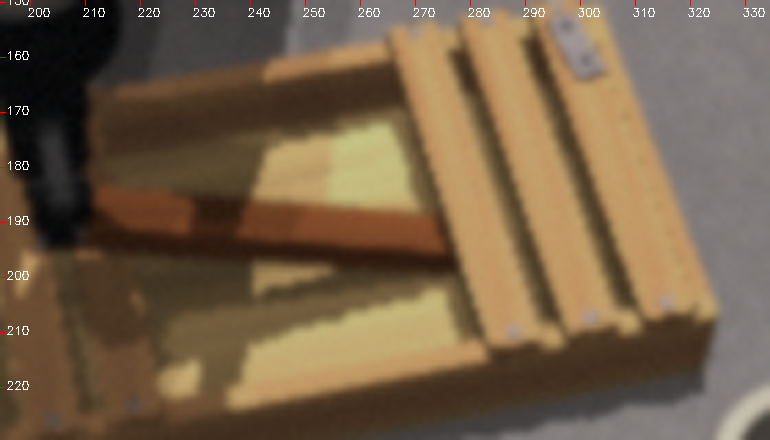

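View pics/w22.png

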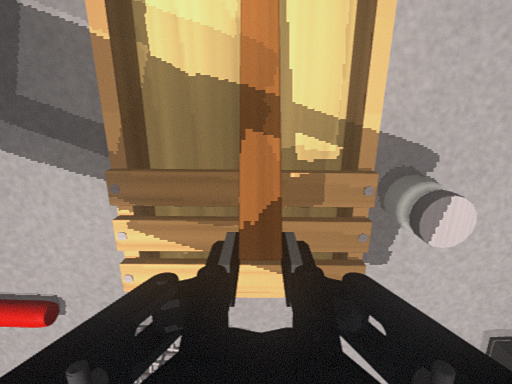

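End b is raised about 86 mm (about 23°) and only about 18 mm of end a is still under the +y group. I'll draw it back out.

>>> {"name": "move_arm", "arguments": {
  "linear": [
    [-6,0,-2],
    [-8,0,-2],
    [-8,0,-2],
    [-8,0,-2],
    [-6,0,-2]
  ],
  "turn": [0,0,0,0,0],
  "hand": [0.279,0.279,0.279,0.279,0.279]
}}

```text
clock: 21.45
eef_pos: [604.6, -164.6, 74.7]
eef_rot: [0.0, 0.721, 0.693, -0.0]
contact_force: [0.2, 1.2, -0.2]
width: 24.1
```

>>> {"name": "move_arm", "arguments": {
  "linear": [
    [0,0,0],
    [0,0,0],
    [0,0,0]
  ],
  "turn": [0,0,0],
  "hand": [0.2,0.2,0.2]
}}

```text
clock: 21.75
eef_pos: [604.6, -163.4, 74.5]
eef_rot: [-0.0, 0.721, 0.693, 0.0]
contact_force: [-0.2, -0.4, -0.3]
width: 21.8
```

```bash
python3 look.py 23; python3 - <<'E'
from rig import bot
from h import *
f=bot.grab_frame("wrist"); cv2.imwrite("pics/w23.png",f["frame"][:,:,::-1])
E
```

```text
[ 604.6 -163.4   74.5] 21.83 [-0.2 -0.4 -0.3] [-0.08  -0.041 -0.033] 21.75
```

View pics/s23.png

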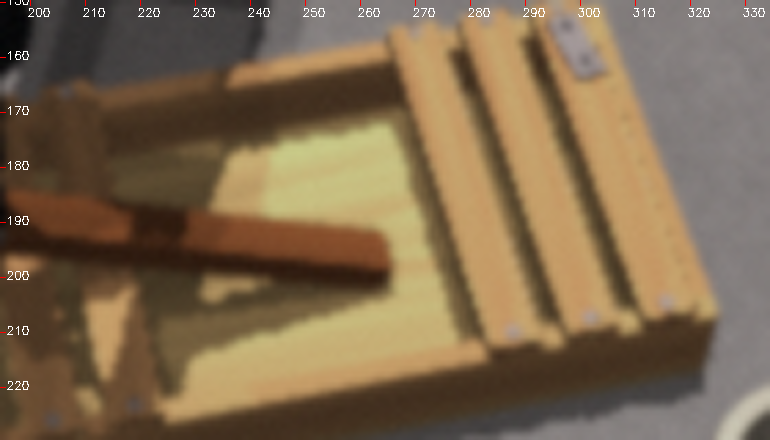

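View pics/w23.png

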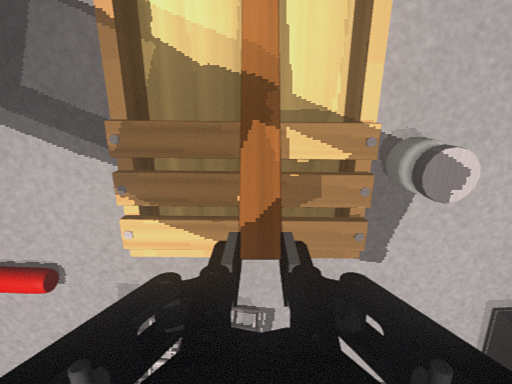

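End a is fully out in the open gap. With a firm grip, I'll lift straight up 80 mm.

>>> {"name": "move_arm", "arguments": {
  "linear": [
    [0,0,-8],
    [0,0,-18],
    [0,0,-18],
    [0,0,-18],
    [0,0,-18]
  ],
  "turn": [0,0,0,0,0],
  "hand": [0.2,0.2,0.2,0.2,0.2]
}}

```text
clock: 22.35
eef_pos: [604.7, -163.3, 155.9]
eef_rot: [0.0, 0.721, 0.693, 0.0]
contact_force: [-0.2, 0.7, -1.2]
width: 21.9
```

>>> {"name": "move_arm", "arguments": {
  "linear": [
    [0,0,0],
    [0,0,0]
  ],
  "turn": [0,0],
  "hand": [0.2,0.2]
}}

```text
clock: 22.55
eef_pos: [604.9, -163.5, 154.9]
eef_rot: [0.0, 0.721, 0.693, 0.0]
contact_force: [-0.5, 0.4, -1.2]
width: 21.9
```

```bash
python3 look.py 24; python3 - <<'E'
from rig import bot
from h import *
f=bot.grab_frame("scene"); crop(f,90,80,330,250,3.3,"pics/s24.png")
f=bot.grab_frame("wrist"); cv2.imwrite("pics/w24.png",f["frame"][:,:,::-1])
E
```

```text
[ 604.9 -163.5  154.9] 21.95 [-0.5  0.4 -1.2] [-0.084  0.024  0.011] 22.55
```

View pics/s24.png

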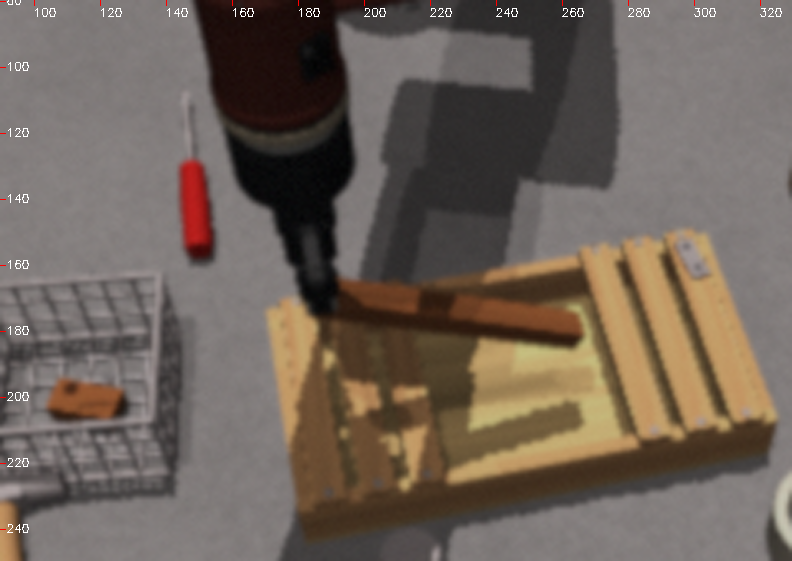

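View pics/w24.png

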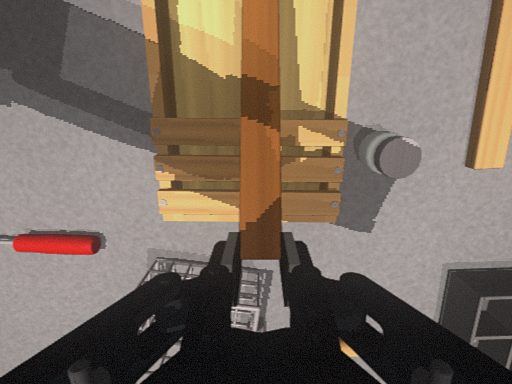

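```bash
python3 - <<'E'
from rig import bot
from h import *
f=bot.grab_frame("scene")
print(ray(f,90+580/3.3-.5,80+343/3.3-.5,89), proj(f,[611,32,89]),proj(f,[623,32,89]))
o=bot.get_obs();print(o["qpos"])
E
```

```text
[618.2336151   23.22422381  89.        ] (np.float64(267.72771999429614), np.float64(180.49259706837273)) (np.float64(269.1032778685818), np.float64(184.16213892233174))
[-3.89944894e-01  2.51941198e-01  1.56259873e+00 -7.70034426e-06
  1.32946941e+00 -3.50744418e-01]
```

Held at about 26° tilt, with end a at about z 89, y ≈ 27. To level it I'll rest it gently across the gap on the fitted slats: move +y 54 so end a is over the inner +y slat, then lower slowly.

>>> {"name": "move_arm", "arguments": {
  "linear": [
    [8,0,0],
    [14,0,0],
    [14,0,0],
    [12,0,4],
    [6,0,6]
  ],
  "turn": [0,0,0,0,0],
  "hand": [0.2,0.2,0.2,0.2,0.2]
}}

```text
clock: 23.25
eef_pos: [607.1, -107.7, 144.7]
eef_rot: [0.0, 0.72, 0.694, 0.0]
contact_force: [0.3, 0.4, -1.3]
width: 21.8
```

>>> {"name": "move_arm", "arguments": {
  "linear": [
    [0,0,5],
    [0,0,3],
    [0,0,0],
    [0,0,0]
  ],
  "turn": [0,0,0,0],
  "hand": [0.2,0.2,0.2,0.2]
}}

```text
clock: 23.65
eef_pos: [606.8, -110.1, 136.5]
eef_rot: [-0.0, 0.721, 0.693, -0.0]
contact_force: [-0.4, 0.3, -0.7]
width: 22.1
```

```bash
python3 look.py 25; python3 - <<'E'
from rig import bot
from h import *
f=bot.grab_frame("scene"); crop(f,170,110,330,230,5,"pics/s25.png")
f=bot.grab_frame("top"); crop(f,168,125,338,250,4.7,"pics/t25.png")
E
```

```text
[ 606.8 -110.1  136.5] 22.07 [-0.4  0.3 -0.7] [-0.031 -0.013 -0.036] 23.65
```

View pics/s25.png

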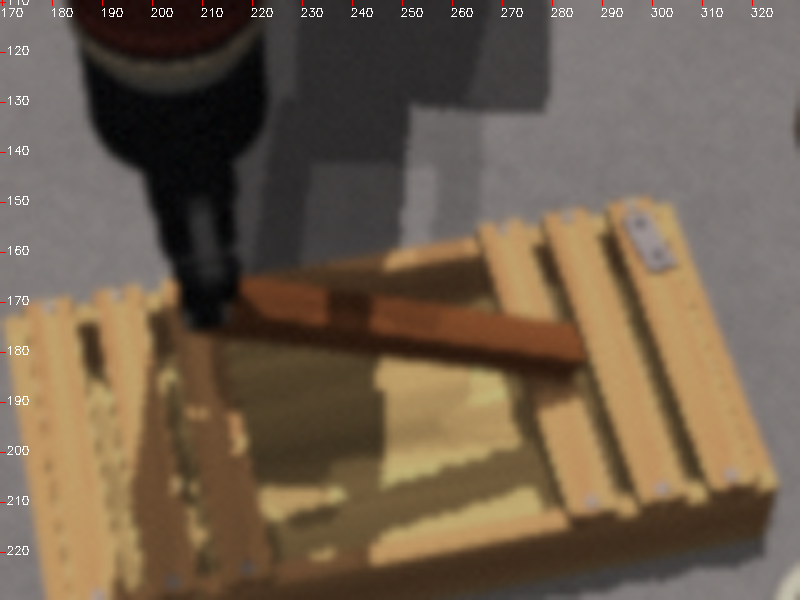

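View pics/t25.png

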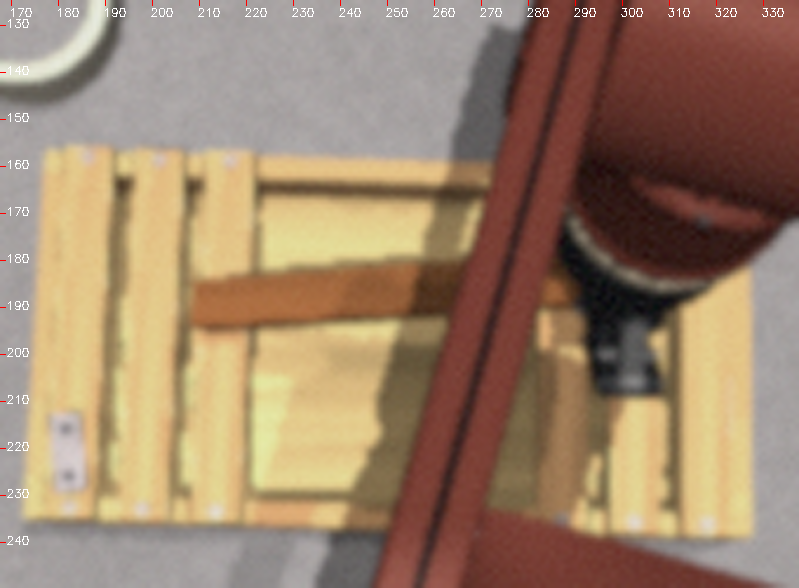

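End a is near the outer edge of the inner +y slat. I'll move 8 mm back so it can't drop into the slot, then lower.

>>> {"name": "move_arm", "arguments": {
  "linear": [
    [-8,0,0],
    [0,0,3],
    [0,0,2],
    [0,0,2],
    [0,0,0]
  ],
  "turn": [0,0,0,0,0],
  "hand": [0.2,0.2,0.2,0.2,0.2]
}}

```text
clock: 24.3
eef_pos: [606.1, -117.5, 129.0]
eef_rot: [-0.0, 0.721, 0.693, -0.0]
contact_force: [-0.6, -0.7, -1.3]
width: 21.7
```

```bash
python3 - <<'E'
from rig import bot
from h import *
o=bot.get_obs(); print(o["eef_pos"].round(1),o["contact_force"].round(1),o["wrist_torque"].round(3))
f=bot.grab_frame("scene"); crop(f,240,140,320,200,9,"pics/s26.png")
E
```

```text
[ 606.1 -117.5  129. ] [-0.6 -0.7 -1.3] [-0.043  0.021  0.012]
```

View pics/s26.png

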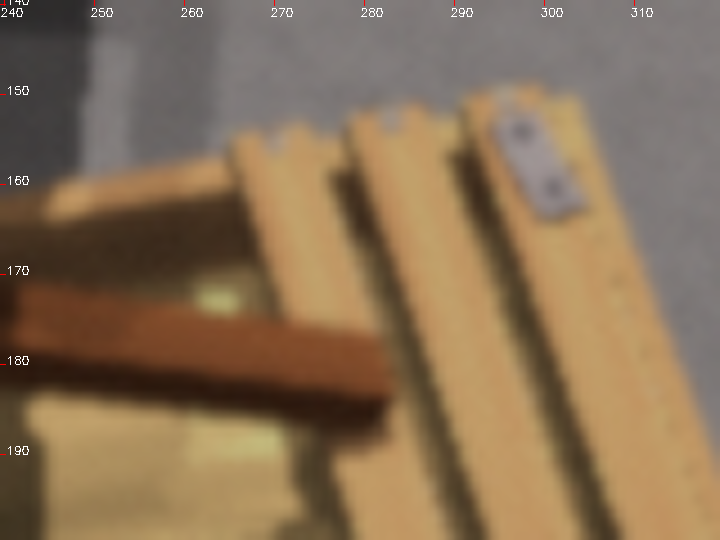

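>>> {"name": "move_arm", "arguments": {
  "linear": [
    [-2,0,2],
    [0,0,1],
    [0,0,0],
    [0,0,0],
    [0,0,0]
  ],
  "turn": [0,0,0,0,0],
  "hand": [0.2,0.2,0.2,0.277,0.277]
}}

```text
clock: 24.85
eef_pos: [606.5, -119.6, 126.7]
eef_rot: [0.0, 0.721, 0.693, 0.0]
contact_force: [-0.4, 0.6, -0.4]
width: 23.4
```

```bash
python3 - <<'E'
from rig import bot
from h import *
o=bot.get_obs(); print(o["eef_pos"].round(1),o["contact_force"].round(1),o["wrist_torque"].round(3))
f=bot.grab_frame("scene"); crop(f,190,140,320,200,6,"pics/s27.png")
E
```

```text
[ 606.5 -119.6  126.7] [-0.4  0.6 -0.4] [-0.06  -0.036  0.01 ]
```

View pics/s27.png

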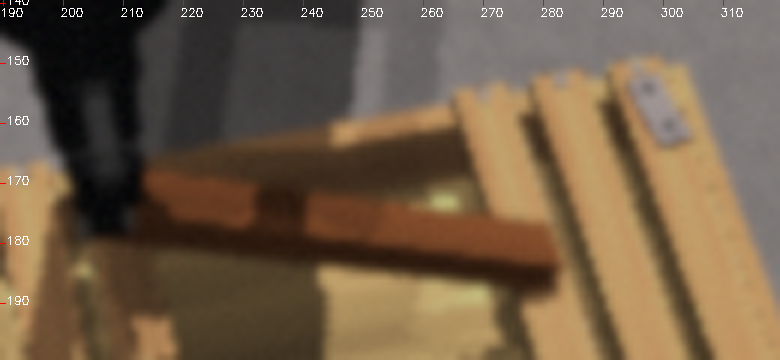

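>>> {"name": "move_arm", "arguments": {
  "linear": [
    [0,0,2],
    [-1,0,3],
    [-2,0,4],
    [-2,0,4],
    [-2,0,4]
  ],
  "turn": [0,0,0,0,0],
  "hand": [0.279,0.279,0.279,0.279,0.279]
}}

```text
clock: 25.4
eef_pos: [606.0, -126.8, 109.0]
eef_rot: [-0.0, 0.721, 0.693, -0.0]
contact_force: [-0.1, -1.1, 0.1]
width: 23.9
```

```bash
python3 - <<'E'
from rig import bot
from h import *
o=bot.get_obs(); print(o["eef_pos"].round(1),o["contact_force"].round(1),o["wrist_torque"].round(3))
f=bot.grab_frame("scene"); crop(f,190,140,320,200,6,"pics/s28.png")
E
```

```text
[ 606.  -126.8  109. ] [-0.1 -1.1  0.1] [-0.046 -0.016 -0.004]
```

View pics/s28.png

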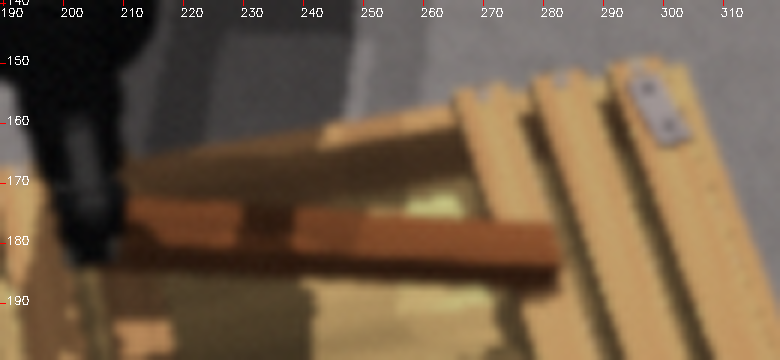

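>>> {"name": "move_arm", "arguments": {
  "linear": [
    [-1.5,0,4],
    [-1.5,0,4],
    [-1,0,4],
    [-1,0,4],
    [-1,0,4]
  ],
  "turn": [0,0,0,0,0],
  "hand": [0.279,0.279,0.279,0.279,0.279]
}}

```text
clock: 25.95
eef_pos: [605.9, -132.7, 89.2]
eef_rot: [-0.0, 0.721, 0.693, -0.0]
contact_force: [0.3, -0.3, -0.0]
width: 23.7
```

>>> {"name": "move_arm", "arguments": {
  "linear": [
    [-1,0,4],
    [-1,0,4],
    [-1,0,4],
    [-1,0,4],
    [-0.5,0,4]
  ],
  "turn": [0,0,0,0,0],
  "hand": [0.279,0.279,0.279,0.279,0.279]
}}

```text
clock: 26.45
eef_pos: [605.7, -137.2, 69.2]
eef_rot: [-0.0, 0.721, 0.693, -0.0]
contact_force: [0.6, -0.2, -0.4]
width: 23.9
```

```bash
python3 - <<'E'
from rig import bot
from h import *
o=bot.get_obs(); print(o["eef_pos"].round(1),o["contact_force"].round(1),o["wrist_torque"].round(3))
f=bot.grab_frame("scene"); crop(f,180,140,310,220,6,"pics/s29.png")
f=bot.grab_frame("wrist"); cv2.imwrite("pics/w29.png",f["frame"][:,:,::-1])
E
```

```text
[ 605.7 -137.2   69.2] [ 0.6 -0.2 -0.4] [-0.064 -0.053 -0.021]
```

View pics/s29.png

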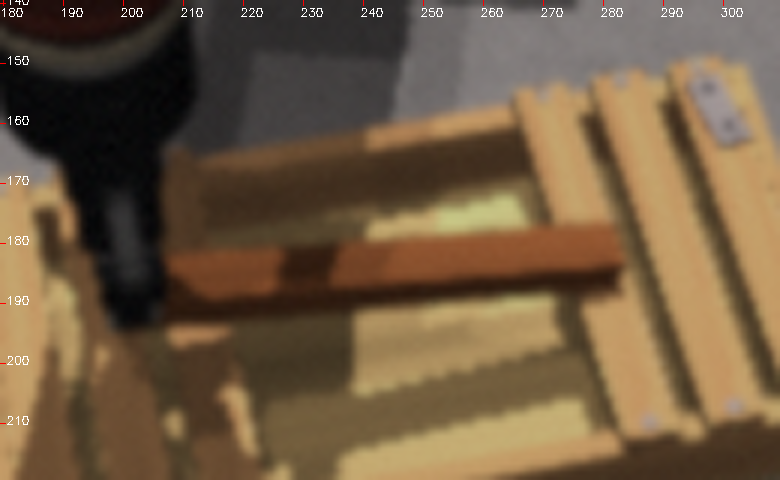

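View pics/w29.png

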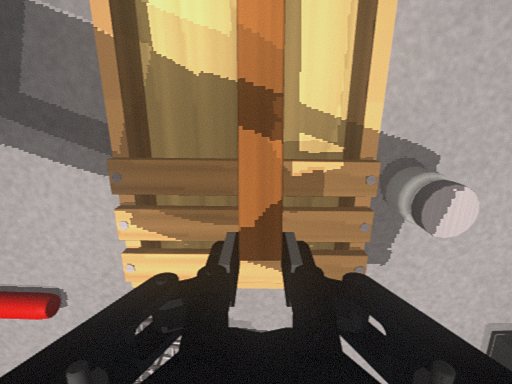

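>>> {"name": "move_arm", "arguments": {
  "linear": [
    [-0.5,0,4],
    [-0.5,0,4],
    [-0.5,0,4],
    [-0.5,0,4],
    [0,0,4]
  ],
  "turn": [0,0,0,0,0],
  "hand": [0.279,0.279,0.279,0.279,0.279]
}}

```text
clock: 27.05
eef_pos: [605.6, -139.2, 49.2]
eef_rot: [-0.0, 0.721, 0.693, -0.0]
contact_force: [-0.3, -1.6, -0.6]
width: 23.7
```

>>> {"name": "move_arm", "arguments": {
  "linear": [
    [0,0,4],
    [0,0,3],
    [0,0,3],
    [0,0,2],
    [0,0,0]
  ],
  "turn": [0,0,0,0,0],
  "hand": [0.279,0.279,0.279,0.279,0.279]
}}

```text
clock: 27.55
eef_pos: [605.4, -139.0, 37.2]
eef_rot: [-0.0, 0.721, 0.693, -0.0]
contact_force: [-0.5, -0.1, -0.3]
width: 23.7
```

```bash
python3 - <<'E'
from rig import bot
from h import *
o=bot.get_obs(); print(o["eef_pos"].round(1),o["contact_force"].round(1),o["wrist_torque"].round(3))
f=bot.grab_frame("scene"); crop(f,180,140,310,220,6,"pics/s30.png")
E
```

```text
[ 605.4 -139.    37.2] [-0.5 -0.1 -0.3] [ 0.052 -0.065 -0.022]
```

View pics/s30.png

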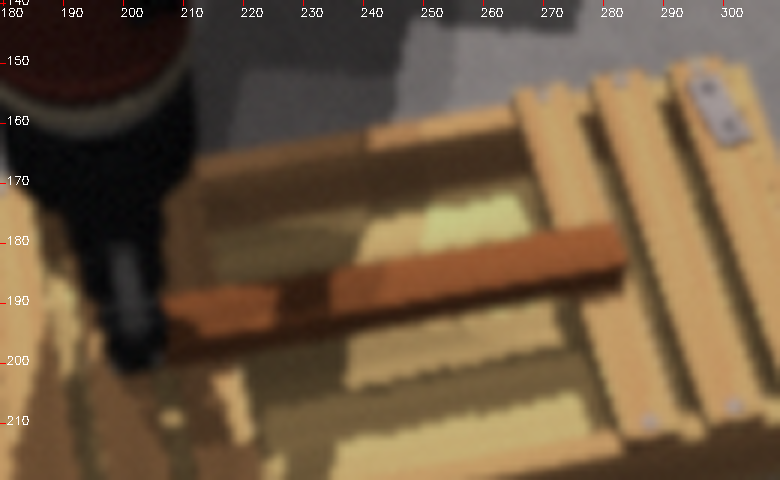

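>>> {"name": "move_arm", "arguments": {
  "linear": [
    [0,0,2],
    [0,0,1],
    [0,0,1],
    [0,0,0]
  ],
  "turn": [0,0,0,0],
  "hand": [0.279,0.279,0.279,0.279]
}}

```text
clock: 28.0
eef_pos: [605.6, -139.1, 33.5]
eef_rot: [-0.0, 0.721, 0.693, -0.0]
contact_force: [0.1, 0.3, -0.0]
width: 24.2
```

>>> {"name": "move_arm", "arguments": {
  "linear": [
    [0,0,1],
    [0,0,1],
    [0,0,0]
  ],
  "turn": [0,0,0],
  "hand": [0.279,0.279,0.279]
}}

```text
clock: 28.3
eef_pos: [605.8, -139.2, 31.9]
eef_rot: [0.0, 0.721, 0.693, 0.0]
contact_force: [-1.2, -0.5, 1.9]
width: 24.2
```

```bash
python3 - <<'E'
from rig import bot
from h import *
o=bot.get_obs(); print(o["eef_pos"].round(1),o["contact_force"].round(1),o["wrist_torque"].round(3))
f=bot.grab_frame("scene"); crop(f,180,140,310,220,6,"pics/s31.png")
E
```

```text
[ 605.8 -139.2   31.9] [-1.2 -0.5  1.9] [0.025 0.184 0.004]
```

View pics/s31.png

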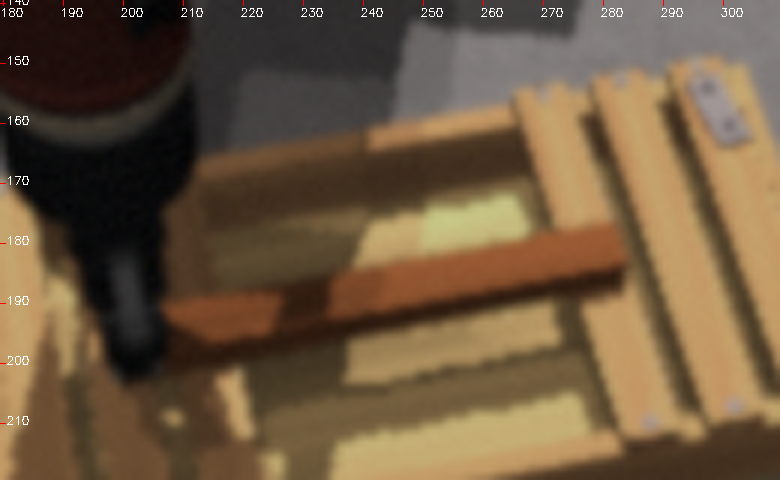

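A 1.9 N touch: the slat is lying across the top. I'll release, rise clear and look.

>>> {"name": "move_arm", "arguments": {
  "linear": [
    [0,0,0],
    [0,0,0],
    [0,0,0],
    [0,0,-10],
    [0,0,-20]
  ],
  "turn": [0,0,0,0,0],
  "hand": [0.45,0.45,0.45,0.45,0.45]
}}

```text
clock: 28.85
eef_pos: [604.1, -138.5, 60.4]
eef_rot: [-0.002, 0.721, 0.693, -0.001]
contact_force: [0.1, -0.1, -0.2]
width: 38.4
```

```bash
python3 - <<'E'
from rig import bot
from h import *
o=bot.get_obs(); print(o["eef_pos"].round(1),o["width"],o["contact_force"].round(1))
f=bot.grab_frame("scene"); crop(f,180,140,310,220,6,"pics/s32.png")
f=bot.grab_frame("wrist"); cv2.imwrite("pics/w32.png",f["frame"][:,:,::-1])
f=bot.grab_frame("top"); crop(f,168,125,338,250,4.7,"pics/t32.png")
E
```

```text
[ 604.1 -138.5   60.4] 38.35726683490758 [ 0.1 -0.1 -0.2]
```

View pics/w32.png

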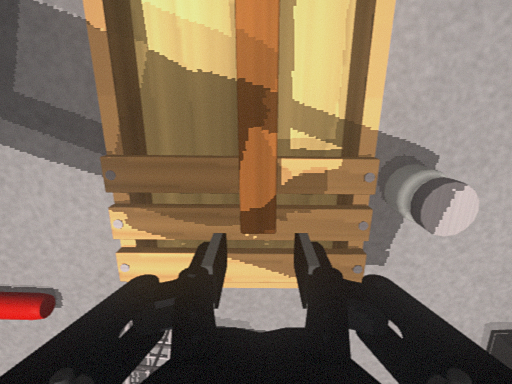

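View pics/t32.png

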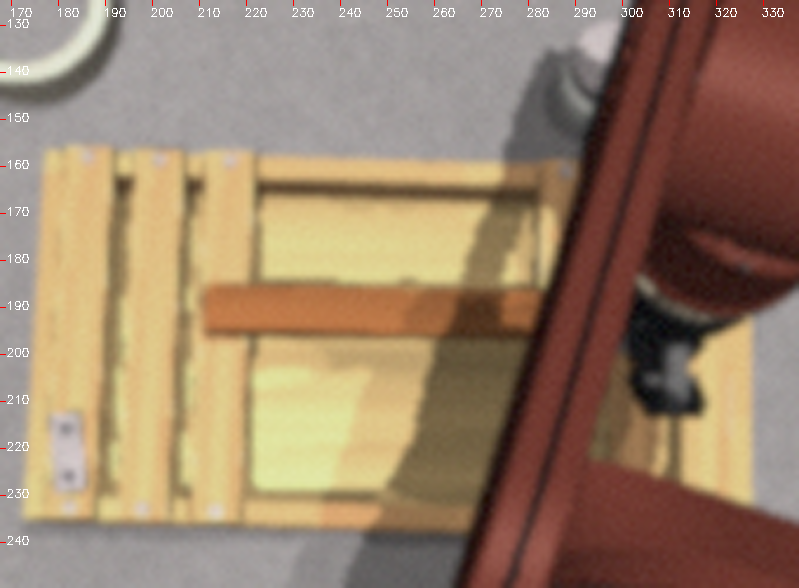

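The slat rests across the gap, with end a on the inner +y slat and end b at wrist pixel (258,234). Next I'll measure its middle.

```bash
python3 - <<'E'
from rig import bot
from h import *
o=bot.get_obs()
f=bot.grab_frame("wrist"); b1=ray(f,240,234,80);b2=ray(f,276,234,80)
f=bot.grab_frame("top"); a1=ray(f,168+203/4.7-.5,125+284/4.7-.5,80);a2=ray(f,168+205/4.7-.5,125+332/4.7-.5,80)
b=(b1+b2)/2;a=(a1+a2)/2
print(a1,a2,b1,b2,np.linalg.norm(a-b),(a+b)/2,np.degrees(np.arctan2(a[0]-b[0],a[1]-b[1])))
m=(a+b)/2; print(goto(o,[m[0],m[1],o["eef_pos"][2]],-2.0))
E
```

```text
[625.62306884  75.73813262  80.        ] [601.05263506  74.90066737  80.        ] [ 593.4844943  -142.40025438   80.        ] [ 617.31503346 -143.35332851   80.        ] 218.34053953162473 [609.36880792 -33.77869573  80.        ] 2.08353061856659
(array([ 1.059e+02, -2.200e+00, -1.000e-01]), 'turn about tool z:', np.float64(-0.2), 'tool x', array([ 0.039,  0.999, -0.001]), 'tool y', array([ 0.999, -0.039,  0.004]), 'yaw y', np.float64(-2.2))
```

>>> {"name": "move_arm", "arguments": {
  "linear": [
    [14,0,0],
    [25,0,0],
    [25,0,0],
    [25,0,0],
    [17,0,0]
  ],
  "turn": [0,0,0,0,0],
  "hand": [0.5,0.5,0.5,0.5,0.5]
}}

```text
clock: 29.6
eef_pos: [609.0, -30.6, 60.6]
eef_rot: [-0.001, 0.72, 0.693, -0.0]
contact_force: [-0.4, -0.2, -1.0]
width: 42.7
```

>>> {"name": "move_arm", "arguments": {
  "linear": [
    [0,0,0],
    [0,0,10],
    [0,0,12],
    [0,0,8],
    [0,0,5]
  ],
  "turn": [0,0,0,0,0],
  "hand": [0.5,0.5,0.5,0.5,0.5]
}}

```text
clock: 30.1
eef_pos: [608.6, -33.8, 24.6]
eef_rot: [-0.001, 0.721, 0.693, -0.001]
contact_force: [-0.5, 0.6, -0.1]
width: 42.6
```

>>> {"name": "move_arm", "arguments": {
  "linear": [
    [0,0,0],
    [0,0,0],
    [0,0,0],
    [0,0,0],
    [0,0,0]
  ],
  "turn": [0,0,0,0,0],
  "hand": [0.1,0.1,0.1,0.1,0.1]
}}

```text
clock: 30.6
eef_pos: [610.0, -33.2, 26.9]
eef_rot: [0.0, 0.721, 0.693, 0.0]
contact_force: [-0.4, -0.2, -0.6]
width: 22.8
```

```bash
python3 - <<'E'
from rig import bot
from h import *
o=bot.get_obs(); print(o["eef_pos"].round(1),o["width"],o["contact_force"].round(1))
f=bot.grab_frame("scene"); crop(f,180,120,310,220,6,"pics/s33.png")
f=bot.grab_frame("wrist"); cv2.imwrite("pics/w33.png",f["frame"][:,:,::-1])
E
```

```text
[610.  -33.2  26.9] 22.79652848154293 [-0.4 -0.2 -0.6]
```

View pics/s33.png

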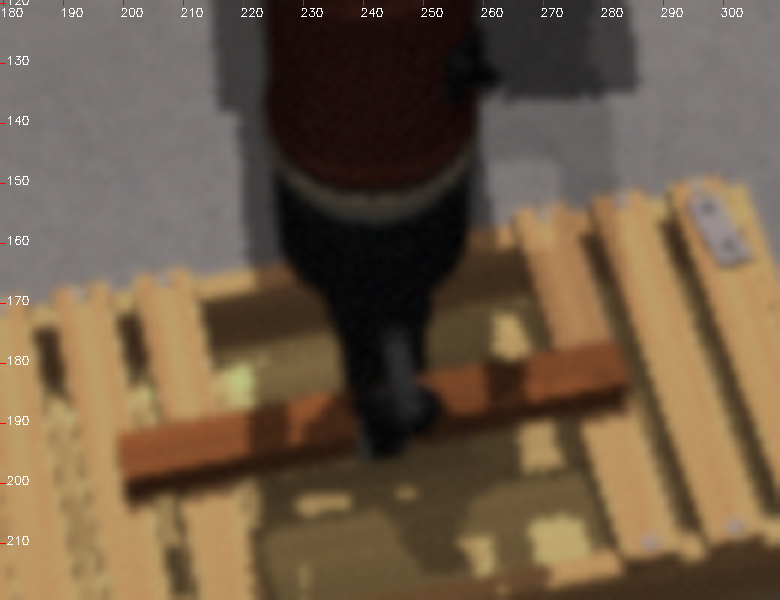

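View pics/w33.png

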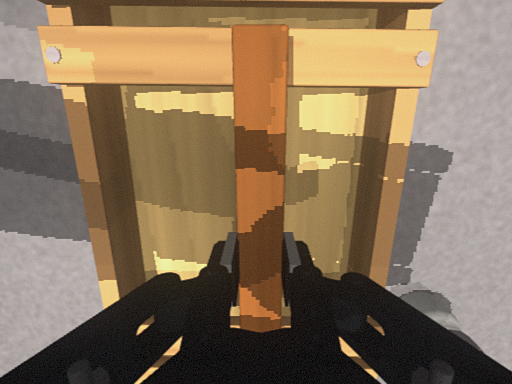

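Gripped at the middle and level. Lifting 110 mm gently.

>>> {"name": "move_arm", "arguments": {
  "linear": [
    [0,0,-3],
    [0,0,-7],
    [0,0,-12],
    [0,0,-15],
    [0,0,-18]
  ],
  "turn": [0,0,0,0,0],
  "hand": [0.1,0.1,0.1,0.1,0.1]
}}

```text
clock: 31.2
eef_pos: [609.9, -33.2, 83.1]
eef_rot: [0.0, 0.721, 0.693, 0.0]
contact_force: [-0.3, 0.7, -0.9]
width: 22.4
```

>>> {"name": "move_arm", "arguments": {
  "linear": [
    [0,0,-18],
    [0,0,-15],
    [0,0,-12],
    [0,0,-7],
    [0,0,-3]
  ],
  "turn": [0,0,0,0,0],
  "hand": [0.1,0.1,0.1,0.1,0.1]
}}

```text
clock: 31.7
eef_pos: [610.2, -33.2, 137.6]
eef_rot: [0.0, 0.721, 0.693, 0.0]
contact_force: [-0.2, -0.7, -1.1]
width: 22.5
```

>>> {"name": "move_arm", "arguments": {
  "linear": [
    [0,0,0],
    [0,0,0],
    [0,0,0],
    [0,0,0],
    [0,0,0]
  ],
  "turn": [0,0,0,0,0],
  "hand": [0.1,0.1,0.1,0.1,0.1]
}}

```text
clock: 32.2
eef_pos: [609.6, -33.2, 136.1]
eef_rot: [-0.0, 0.721, 0.693, -0.0]
contact_force: [-0.9, 0.0, -1.7]
width: 22.6
```

```bash
python3 - <<'E'
from rig import bot
from h import *
o=bot.get_obs(); print(o["eef_pos"].round(1),o["width"],o["contact_force"].round(1),o["clock"])
f=bot.grab_frame("scene"); crop(f,60,90,330,250,2.9,"pics/s34.png")
dz=o["eef_pos"][2]-26.9
for y in (-143,75): print("pred corners lvl",np.round(proj(f,[609.5+.036*(y+34)+12,y,60+dz]),1),np.round(proj(f,[609.5+.036*(y+34)+12,y,80+dz]),1))
f=bot.grab_frame("top"); cv2.imwrite("pics/t34.png",f["frame"][:,:,::-1])
E
```

```text
[609.6 -33.2 136.1] 22.63618840096786 [-0.9  0.  -1.7] 32.2
pred corners lvl [198.  178.3] [197.2 173.1]
pred corners lvl [287.9 161.6] [288.5 156.3]
```

View pics/s34.png

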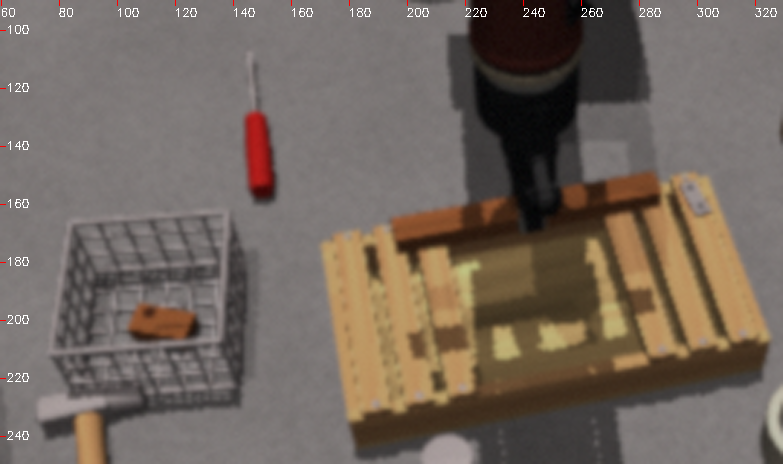

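View pics/t34.png

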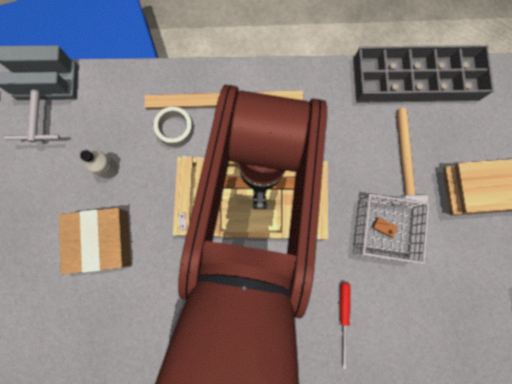

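The slat is level in the air, about 109 mm above the carcass and within about 4 px of the predicted level corners. The offcut is in the basket, and the bracket, jar, tape, glue and carton look unmoved. Handing in.

```bash
python3 - <<'E'
from rig import bot
print(bot.sign_off())
E
```

```text
the job is handed in; nothing more can be done
None
```

The job is handed in at about 32 s. The offcut went into the basket first, and the slat is out of the carcass, held level in the air. No verdict came back.

**What I did:**
- **Bringing it out:** I slid the slat towards +y until its −y end was clear of the fitted slats. Then I lifted that end with a light grip so it could pivot, and drew it out through the gap.
- **Levelling it:** The tool cannot tilt, so I set the slat gently across the top of the fitted slats (1.9 N touch). I then gripped it again at the middle and lifted it.

**Last checks:**
- **Slat:** Its lower corners are within about 4 px of where a level slat would show, and its underside is about 109 mm above the carcass. The grip reads 22.6 mm and only the gripper is seen touching it.
- **Other things:** The offcut is in the basket. The bracket, tape, glue and carton look unmoved; the jar is only partly visible in the last pictures.

**What disagreed:**
- **Fingertips:** They looked about 40 mm behind the reported TCP, so my first close on the offcut shut above it without touching. I worked from the images after that.
- **Force:** Setting the slat back on the carcass floor once showed 23 N. I saw no force on the fitted slats beyond the 1.9 N touch.

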